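# Turn the coaster cork side down in the key rack

### The job

The marble coaster in the tray of the key rack lies upside down, with its cork backing up. Slide it gently against the tray's left end cheek, push it up there until it tips up on edge and leans on the cheek, then lay it over softly so that it lies flat in the tray, marble up and cork down. The rack is only stuck down with adhesive pads, so never push hard against the cheek, do not let the coaster slap down, and leave the ring dish, lip balm, bottle opener and lamp as they are.

Things in the scene. Friction and masses are not known exactly. Their poses are not given: they have to be found in the camera images.
- rack: Anthracite sheet-steel key rack, fixed. Origin: centre of its underside on the table; x to its back, y to its left end, z up. Open tray: floor 10 mm above the origin, inner x -85 to 85 mm, inner y -180 to 180 mm; front lip 12 mm, back lip 25 mm above the floor. At the back two uprights carry a magnetic strip with two hanging keys: strip and keys at x 82 to 91 mm, 170 to 242 mm above the table.
- cheek_left: Left end cheek of the tray, the wall to tip the coaster against; same origin and axes as the rack. 4 mm steel upright across the whole depth, inner face at y = +180 mm, rounded top edge 60 mm above the tray floor (70 mm above the table); free space beyond it. The rack is held only by adhesive pads: a push of more than 20 N on the cheek would loosen it. A like cheek stands at y = -180 mm.
- coaster: Loose square coaster 100 x 100 x 10 mm, 190 g (give or take a quarter): 7 mm marble with half-round edges, cork backing 92 x 92 x 3 mm glued on. Origin: centre of the marble face; z points from marble through cork (up at the start, down when turned right); x, y along the edges. Too wide to grip across; on edge at the cheek its top 40 mm stand above the cheek and can be pinched across the thickness.
- coaster_mid (a point): Centre of the coaster's body (5 mm from each face), same axes. Pushed against the cheek with about 10 N, the coaster's free edge clings to the pushing fingers by friction and rises with them, the coaster turning about its other edge in the corner of floor and cheek. Pushed a little past upright, it leans on the cheek's top edge, its foot sliding out, and stays.
- dish: White ceramic ring dish, round, 88 mm across, 22 mm high, loose, in the right part of the tray; origin at the centre of its underside. Leave alone.
- balm: Lip balm tube standing in the tray's right rear, 19 mm across, 66 mm high, loose; origin at the centre of its underside. Leave alone.
- opener: Chrome bottle opener lying on the table in front of the rack, 110 mm long along its x, 8 mm high, loose; origin under the middle of its handle. Leave alone.
- lamp: Table lamp with a white shade and a push button on its foot, right of the rack, fixed, 153 mm high, 112 mm across; origin at the centre of its underside. Leave alone.
Not all that is in view belongs to the job. Of the things shaped like the coaster, the marble one is meant.

How it is judged:
On the way:
1. the coaster is tipped up on edge at the left cheek (angle between coaster's own z axis and vertical between 1.4 and 2.2 rad and y of coaster in the frame of rack above 0.12 m and z of coaster in the frame of rack below 0.075 m), for 0.1 s.
At the end, for the whole second after the job is handed in: The coaster lies flat (within 4 degrees) on the tray floor, marble face up and cork down, wholly inside the tray, at rest (angle between coaster's own z axis and vertical above 3.07 rad and z of coaster in the frame of rack between 0.017 and 0.023 m and y of coaster in the frame of rack between -0.135 and 0.135 m and x of coaster in the frame of rack between -0.04 and 0.04 m and linear speed of coaster below 0.01 m/s); the robot touches nothing.
It fails at once if the coaster, or the robot itself, pushes on the left cheek with more than 20 N (contact force between any of coaster, the arm and cheek_left above 20 N).
It fails at once if the coaster slaps down (a fall from more than about 30 degrees of tilt) or is dropped or thrown (angular speed of coaster above 12 rad/s or linear speed of coaster above 0.9 m/s).
It fails at once if the dish, lip balm or opener is shifted by more than 25 mm, or the balm tipped over (distance of any of dish, balm, opener from where it was at the start of the episode above 0.025 m or angle between balm's own z axis and vertical above 0.5 rad).
It fails at once if the lamp is touched hard (contact force between the arm and lamp above 5 N).
It also fails if it takes over 72 s, if anything falls off the work surface, if the arm or the gripper's body presses on something with over 40 N, if the wrist force passes 120 N, or if a joint passes its speed limit or range.

### The arm

A 6-joint arm with a two-finger parallel gripper is mounted at the origin on the work surface. World frame = base frame: x ahead of the robot, y to its left, z up, the work surface at z = 0. Lengths are in m, angles in rad, forces in N, time in s.
With the tool pointing down it reaches from about 0.325 to 0.85 m from the base axis. Payload 15.5 kg.
Tool frame: the origin (TCP) lies at the very end of the fingers, on their centre line; the grasp point (between the pads) lies 19 mm behind it; z points along the fingers, y is the direction in which the jaws open and shut (so a half turn about z gives the same grasp; the last joint's range is limited). The gripper opens to 91 mm and grips with 3 to 60 N. Pads are 32 mm wide; open, the fingers measure 118 mm over their backs; the gripper's body (76 mm by 178 mm) begins 60 mm behind the grasp point.
Start: joints at [1.085, 0.494, 1.345, -0, 1.302, -0.096], TCP at [0.238, 0.578, 0.214] pointing down, gripper open.
Joint ranges: [-2.91, 2.91], [-0.82, 2.16], [0.22, 2.67], [-1.22, 4.37], [0.12, 2.79], [-3.08, 3.08]. Speed limits (rad/s): [1.89, 1.89, 2.57, 3.01, 3.01, 3.01].

### API

Orientations are given as a 3x3 rotation matrix whose columns are the frame's x, y, z axes.
In Python, from rig import * gives the robot as it stands.
- The arm moves only by the tool carry_out, never from a script. Its argument "steps" is a list of rows, each a list of 7 numbers: the shift along the world's x, y, z in units of 1 m (1.0 is 1 m), then the turn, a rotation vector about the world's x, y, z in units of pi/4 rad (1.0 is pi/4 rad), then the opening, from 0 (shut) to 1 (fully open). In form: [[x, y, z, ax, ay, az, grip], ...]. A call has exactly 10 rows; each row is the pose to reach, as a shift and turn from the pose commanded when the call began; what a row does not reach only later rows make up. A row lasts 1/12 s, in which the tool goes at most 41.7 mm and 7.16 degrees, less where a joint would pass 70% of its speed; a pose out of reach is approached as far as the arm can. A call with a number of a shift or a turn outside -1 to 1 is refused whole. A call with a gripper value outside its range is refused whole. The fingers move at their own pace and stop on an object; the grip force is fixed at half the most. Time passes only in rows, so rows that repeat a pose let the fingers close, or fill a call up. It gives the time, the measured TCP pose, the force and the opening at its end, in the units of the state.
- state(): the state, without advancing time (a new reading comes with each control period).
- read_camera(name): name is "scene" or "side" or "wrist"; returns a dict with "pixels" (480x640x3 uint8, red, green, blue), "range_z" (480x640 float32, m along the optical axis (not along the pixel's ray), 0 where there is no reading), "camera_matrix" (3x3 intrinsics, pixels), "origin" and "orientation" of the camera in the world; the wrist camera has in their place "mount" (4x4, takes a point from camera to tool coordinates, whose origin is the TCP and whose axes are the flange's). Camera axes: x right, y down, z forward; pixel columns grow to the right and rows downward; lengths in m; the calibration is good to about 2 mm. A picture is of the moment at which its call begins: read the wrist's pose just before it.
- close_job(): hands the job in, once; it reports no verdict.
The state is a dict: "time_s": time; "joint_positions": joint angles; "qvel": joint speeds; "joint_torque": joint torques, N m; "tool_pos": TCP position; "orientation": TCP orientation; "wrist_force": force on the tool from outside, world axes, zero at the start; "moment": the same for the moment, N m; "finger_gap": opening from 0.0 (shut) to 1.0 (fully open).
Only numpy, scipy, OpenCV 4.12 (cv2) and the standard library are available. Lean on these libraries where they do the work, as an engineer would, in place of code of your own. Each camera call takes 0.05 s, during which the arm holds its last target.

## Working session

There is one attempt and no reset: what is moved stays moved. The work goes in short steps, Python scripts to look and compute and a tool call to move; the robot and the scene stay as the last step left them, time stands still between calls to the robot, and variables do not carry over. Pictures are saved under pics/ and viewed, and the job is handed in when it is done.

Besides the shell and the picture viewer there is one more tool, called after "Emit:" by a JSON object that holds its "name" and its "arguments". carry_out: Moves the arm, as the interface text tells. Shifts and turns lie within -1 to 1; 1 stands for 1 m of shift or pi/4 rad of turn. Its arguments: {"type":"object","properties":{"steps":{"type":"array","items":{"type":"array","items":{"type":"number"}}}},"required":["steps"]}

```bash
ls; mkdir -p pics; python3 - <<'E'
from rig import *
import cv2
s=state()
for k,v in s.items(): print(k,v)
for n in ["scene","side","wrist"]:
    c=read_camera(n)
    cv2.imwrite(f"pics/{n}0.png",c["pixels"][:,:,::-1])
    print(n,c["camera_matrix"],c.get("origin"),c.get("orientation"),c.get("mount"))
E
```

```text
pics
time_s 0.0
joint_positions [ 1.08451547e+00  4.94160445e-01  1.34613417e+00  6.90146252e-06
  1.30250976e+00 -9.54721896e-02]
qvel [ 3.47696976e-06 -4.57547647e-04 -1.62002127e-03  6.55820889e-04
 -7.08487081e-04  3.17924748e-06]
joint_torque [ 1.39980839e-03 -8.78840160e+01 -3.81862342e+01  7.07192346e-02
  5.33253222e-02 -6.44300417e-05]
tool_pos [0.23788322 0.57754269 0.21335138]
orientation [[-9.24600576e-01  3.80937589e-01 -5.72170277e-04]
 [ 3.80937999e-01  9.24599968e-01 -1.06814493e-03]
 [ 1.22132064e-04 -1.20556882e-03 -9.99999266e-01]]
wrist_force [-0.54863249 -0.38506999  0.51138221]
moment [-0.04435641  0.03574318  0.02418555]
finger_gap 1.0020887878411961
scene [[513.81563853   0.         318.84691741]
 [  0.         513.81563853 233.81220902]
 [  0.           0.           1.        ]] [ 1.0209193  -0.02428886  0.76558269] [[ 0.08065473  0.84056062 -0.53567962]
 [ 0.99666865 -0.06148757  0.05358056]
 [ 0.01210007 -0.53821661 -0.84271969]] None
side [[449.68340685   0.         325.31906728]
 [  0.         449.68340685 242.38316201]
 [  0.           0.           1.        ]] [ 0.49987964 -0.77707656  0.51253741] [[ 0.99839606 -0.03656042  0.0432279 ]
 [-0.05549173 -0.48055982  0.8752045 ]
 [-0.01122426 -0.87619952 -0.48181783]] None
wrist [[362.17527867   0.         323.20174525]
 [  0.         362.17527867 240.70347016]
 [  0.           0.           1.        ]] None None [[ 5.89499482e-04 -9.55238445e-01 -2.95836382e-01  8.38246948e-02]
 [ 9.99999826e-01  5.62970392e-04  1.74854821e-04  9.98538150e-04]
 [-4.80922835e-07 -2.95836434e-01  9.55238611e-01 -1.70876857e-01]
 [ 0.00000000e+00  0.00000000e+00  0.00000000e+00  1.00000000e+00]]
```

View pics/scene0.png

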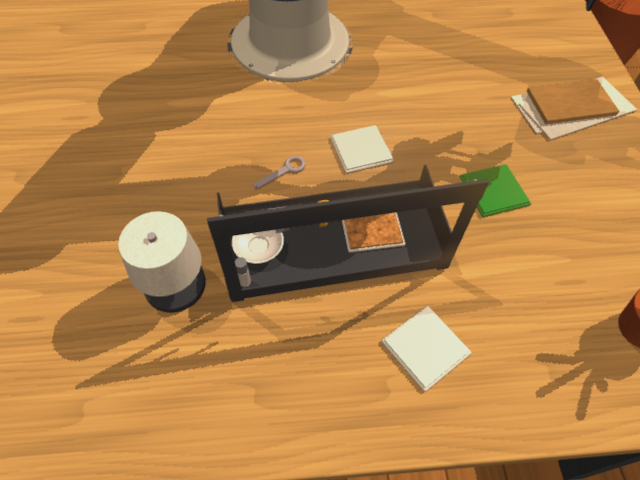

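View pics/side0.png

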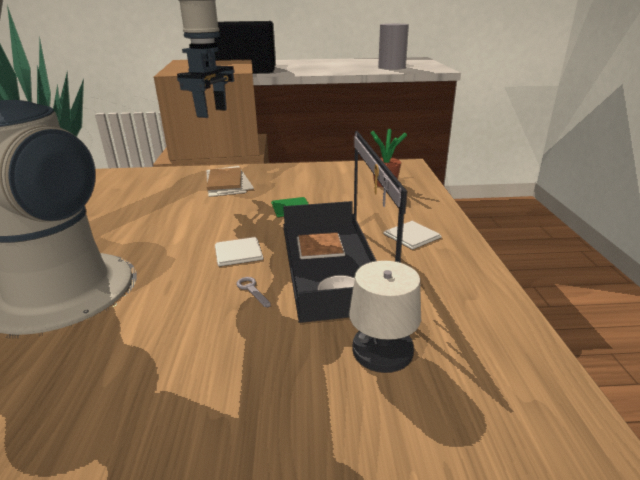

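View pics/wrist0.png

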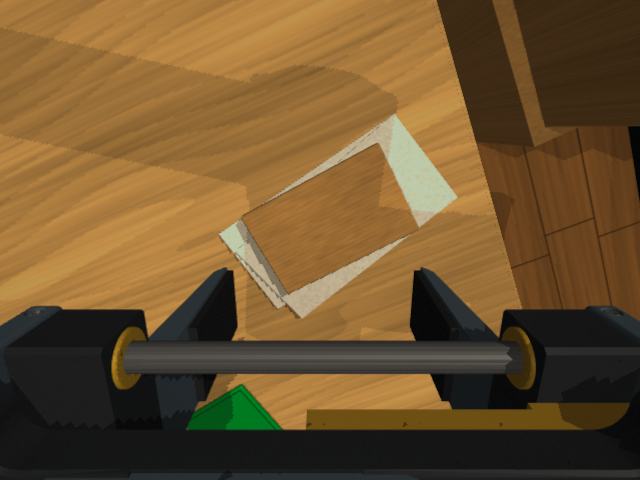

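The scene view shows the rack (px ~210–490, 170–300) with its left cheek at about (437,215). The cork-up coaster is at about (373,231), the dish at (258,243), the balm at (242,270) and the opener at (280,172). Other square things in view are decoys. Next I'll measure.

```bash
cat > h.py <<'E'
from rig import *
import numpy as np, cv2
def cloud(n):
    c=read_camera(n); K=c["camera_matrix"]; z=c["range_z"]
    v,u=np.mgrid[:480,:640]
    P=np.stack([(u-K[0,2])/K[0,0]*z,(v-K[1,2])/K[1,1]*z,z],-1)
    if n=="wrist":
        s=STATE; M=c["mount"]; P=P@M[:3,:3].T+M[:3,3]; P=P@s["orientation"].T+s["tool_pos"]
    else: P=P@np.array(c["orientation"]).T+c["origin"]
    P[z==0]=np.nan
    return c["pixels"],P
E
python3 - <<'E'
from h import *
for n in ["scene","side"]:
    px,P=cloud(n)
    hsv=cv2.cvtColor(px,cv2.COLOR_RGB2HSV)
    dark=(px.max(-1)<75)&(P[...,0]>.3)&(P[...,0]<.75)&(abs(P[...,1])<.4)
    roi=(P[...,0]>.35)&(P[...,0]<.75)&(P[...,1]>-.2)&(P[...,1]<.3)
    z=P[...,2]
    # strip
    m=roi&dark&(z>.16)&(z<.26)
    pts=P[m]; print(n,"strip",len(pts), pts[:,2].min(),pts[:,2].max())
    r=cv2.minAreaRect(pts[:,:2].astype(np.float32)*1000); print(r)
    # floor
    m=roi&dark&(z>.004)&(z<.016); pts=P[m]
    print("floor",len(pts),np.median(pts[:,2])); print(cv2.minAreaRect(pts[:,:2].astype(np.float32)*1000))
    m=roi&dark&(z>.004)&(z<.08); pts=P[m]
    print("tray",len(pts)); print(cv2.minAreaRect(pts[:,:2].astype(np.float32)*1000))
    m=roi&dark&(z>.055)&(z<.08); pts=P[m]
    for sgn in (1,-1):
        q=pts[(pts[:,1]-0.03)*sgn>0.1]
        print("cheek",sgn,len(q), q.max(0) if len(q) else'', cv2.minAreaRect(q[:,:2].astype(np.float32)*1000) if len(q)>3 else '')
    # cork
    cork=roi&(z>.012)&(z<.03)&(hsv[...,1]>90)&(px.max(-1)>70)
    cork=cv2.morphologyEx(cork.astype(np.uint8),cv2.MORPH_OPEN,np.ones((3,3)))
    k,l,st,ce=cv2.connectedComponentsWithStats(cork)
    for i in range(1,k):
        if st[i,4]>100:
            q=P[l==i]; print("cork",st[i],np.median(q[:,2]),cv2.minAreaRect(q[:,:2].astype(np.float32)*1000))
E
```

```text
scene strip 5062 0.1600815403965139 0.2451736318095049
((637.7527465820312, 53.906005859375), (13.703934669494629, 362.2234802246094), 5.624626159667969)
floor 7706 0.011355804937738356
((554.68408203125, 8.662994384765625), (181.81906127929688, 436.34552001953125), 5.754290580749512)
tray 10930
((555.0446166992188, 8.994720458984375), (182.38941955566406, 436.65557861328125), 5.659662246704102)
cheek 1 261 [0.62541595 0.23335104 0.07950715] ((546.0231323242188, 220.51998901367188), (158.90428161621094, 18.75629234313965), 2.5590550899505615)
cheek -1 194 [ 0.65913884 -0.09659618  0.07992078] ((571.2120361328125, -118.68983459472656), (175.2354278564453, 33.563194274902344), 5.655358791351318)
cork [ 344  213   59   36 1624] 0.021121686470733536 ((546.1260986328125, 117.35638427734375), (63.71065139770508, 93.7149658203125), 3.822636604309082)
side strip 637 0.16028098377116773 0.24343107626690358
((637.2030029296875, 51.59584045410156), (13.141255378723145, 365.0697021484375), 5.5435051918029785)
floor 3345 0.010058954870126202
((552.4249267578125, 16.370635986328125), (174.0573272705078, 426.275634765625), 5.696537971496582)
tray 6361
((550.8869018554688, 17.78656005859375), (177.1259765625, 429.1448974609375), 4.74476432800293)
cheek 1 394 [0.622186   0.23571044 0.07943176] ((535.0680541992188, 223.80563354492188), (174.11643981933594, 23.18494987487793), 0.3779950439929962)
cheek -1 399 [ 0.57511998 -0.13476483  0.07098148] ((529.8755493164062, -141.7511444091797), (91.09754943847656, 7.213993549346924), 5.015193939208984)
cork [299 233  44  23 823] 0.019933673599412338 ((531.9874267578125, 113.38331604003906), (91.4042739868164, 97.77070617675781), 3.7933905124664307)
```

Emit:
{"name": "carry_out", "arguments": {"steps": [[0.28,-0.465,0.04,0,0,0.62,0],[0.28,-0.465,0.04,0,0,0.62,0],[0.28,-0.465,0.04,0,0,0.62,0],[0.28,-0.465,0.04,0,0,0.62,0],[0.28,-0.465,0.04,0,0,0.62,0],[0.28,-0.465,0.04,0,0,0.62,0],[0.28,-0.465,0.04,0,0,0.62,0],[0.28,-0.465,0.04,0,0,0.62,0],[0.28,-0.465,0.04,0,0,0.62,0],[0.28,-0.465,0.04,0,0,0.62,0]]}}

```text
time_s: 1.08
tool_pos: [0.4466, 0.231, 0.2439]
orientation: [[-0.995, -0.096, 0.0], [-0.096, 0.995, 0.0], [-0.0, 0.0, -1.0]]
wrist_force: [1.3, 0.3, -0.8]
finger_gap: 0.303
```

Emit:
{"name": "carry_out", "arguments": {"steps": [[0.071,-0.11,0.0,0,0,0,0],[0.071,-0.11,0.0,0,0,0,0],[0.071,-0.11,0.0,0,0,0,0],[0.071,-0.11,0.0,0,0,0,0],[0.071,-0.11,0.0,0,0,0,0],[0.071,-0.11,0.0,0,0,0,0],[0.071,-0.11,0.0,0,0,0,0],[0.071,-0.11,0.0,0,0,0,0],[0.071,-0.11,0.0,0,0,0,0],[0.071,-0.11,0.0,0,0,0,0]]}}

```text
time_s: 1.92
tool_pos: [0.5167, 0.1236, 0.2437]
orientation: [[-0.995, -0.097, 0.0], [-0.097, 0.995, 0.0], [-0.0, 0.0, -1.0]]
wrist_force: [0.3, -0.7, -0.3]
finger_gap: 0.004
```

```bash
cat >> h.py <<'E'
a=np.radians(5.6); O=np.array([.5514,.0444]); R=np.array([[np.cos(a),-np.sin(a)],[np.sin(a),np.cos(a)]])
def torack(P): 
    Q=np.array(P,float).copy(); Q[...,:2]=(Q[...,:2]-O)@R; return Q
E
python3 - <<'E'
import h; from h import *
h.STATE=state(); print(h.STATE["tool_pos"],torack(h.STATE["tool_pos"]))
px,P=cloud("wrist"); cv2.imwrite("pics/w1.png",px[:,:,::-1])
np.save("w1.npy",P)
Q=torack(P)
hsv=cv2.cvtColor(px,cv2.COLOR_RGB2HSV)
m=(abs(Q[...,0])<.08)&(abs(Q[...,1]-.07)<.09)&(Q[...,2]>.012)&(Q[...,2]<.03)
allm=Q[m]; print("all",len(allm),cv2.minAreaRect(allm[:,:2].astype(np.float32)*1000))
mm=m&(hsv[...,1]>90)&(px.max(-1)>70); q=Q[mm]; print("cork",len(q),np.median(q[:,2]),cv2.minAreaRect(q[:,:2].astype(np.float32)*1000))
# cheek, dish
m=(abs(Q[...,0])<.06)&(abs(Q[...,1]-.18)<.03)&(Q[...,2]>.06)&(Q[...,2]<.08); q=Q[m]; print("cheek",len(q),np.percentile(q,[2,50,98],axis=0) if len(q) else '')
for n in ["scene","side"]:
    px,P=cloud(n);Q=torack(P);hsv=cv2.cvtColor(px,cv2.COLOR_RGB2HSV)
    m=(abs(Q[...,0])<.08)&(Q[...,1]<0)&(Q[...,1]>-.17)&(Q[...,2]>.024)&(Q[...,2]<.04)&(hsv[...,2]>110)&(hsv[...,1]<70)
    q=Q[m]; print("dish",len(q),cv2.minEnclosingCircle(q[:,:2].astype(np.float32)*1000) if len(q) else '')
E
```

```text
[0.51667521 0.1236444  0.24374749] [-0.02682617  0.08225474  0.24374749]
all 7597 ((-3.2186737060546875, 70.93974304199219), (174.12025451660156, 152.86605834960938), 89.98368072509766)
cork 6631 0.01996314628508819 ((-12.371490478515625, 73.92481994628906), (93.1427993774414, 94.13389587402344), 88.2779541015625)
cheek 718 [[-0.05783873  0.18172704  0.0605324 ]
 [-0.00406695  0.18265673  0.06896737]
 [ 0.05720705  0.18571158  0.07111044]]
dish 563 ((22.111488342285156, -128.3834228515625), 55.96525573730469)
dish 260 ((-7.33286190032959, -111.32207489013672), 39.57733917236328)
```

View pics/w1.png

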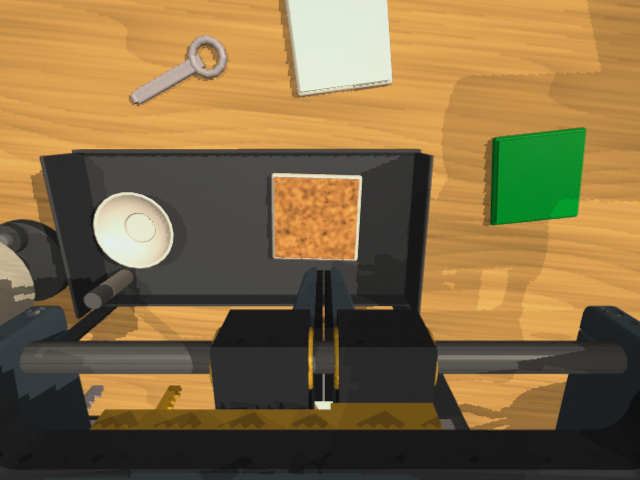

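The wrist view shows the cork-up coaster at (316,217), square to within about 2°, with the left cheek at column ~425 and the dish at (133,230). The sizes agree: cork 93×94 mm, cheek face at 181.7 mm in the rack frame. Next I'll go down between the dish and the coaster.

Emit:
{"name": "carry_out", "arguments": {"steps": [[0.012,-0.042,0,0,0,0,0],[0.023,-0.083,0,0,0,0,0],[0.023,-0.083,-0.03,0,0,0,0],[0.023,-0.083,-0.07,0,0,0,0],[0.023,-0.083,-0.11,0,0,0,0],[0.023,-0.083,-0.15,0,0,0,0],[0.023,-0.083,-0.19,0,0,0,0],[0.023,-0.083,-0.215,0,0,0,0],[0.023,-0.083,-0.224,0,0,0,0],[0.023,-0.083,-0.224,0,0,0,0]]}}

```text
time_s: 2.9
tool_pos: [0.5389, 0.0399, 0.018]
orientation: [[-0.995, -0.096, -0.003], [-0.096, 0.995, 0.0], [0.003, 0.0, -1.0]]
wrist_force: [0.4, -0.2, -0.7]
finger_gap: 0.002
```

```bash
python3 - <<'E'
from h import *
s=state(); print(torack(s["tool_pos"])*1000,s["wrist_force"])
for n in ["side","scene"]:
    c=read_camera(n); cv2.imwrite(f"pics/{n}1.png",cv2.resize(c["pixels"][130:370,180:500,::-1],(800,600)))
E
```

```text
[-12.86060903  -3.21478743  17.97691569] [ 0.40781336 -0.24802985 -0.68270815]
```

View pics/side1.png

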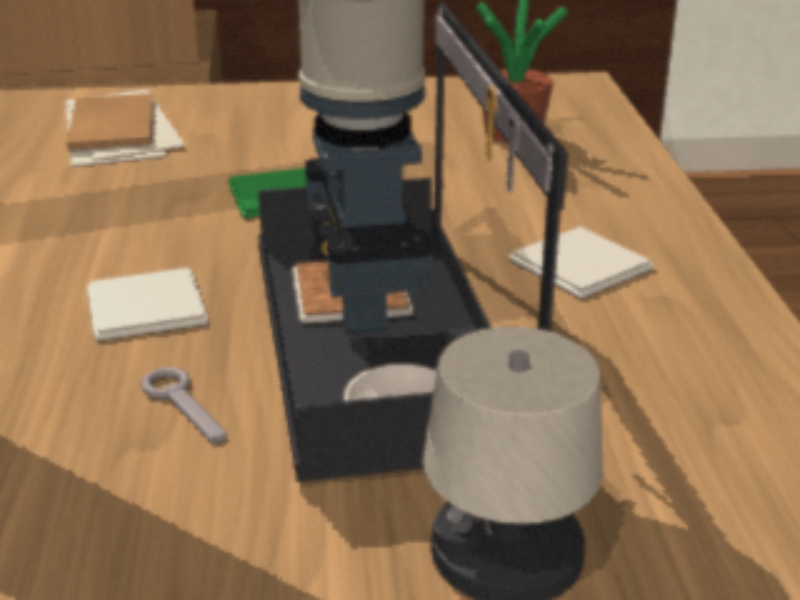

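The side view shows the closed fingers standing between the dish and the coaster, clear of both. Next I'll lower the last bit and slide gently.

Emit:
{"name": "carry_out", "arguments": {"steps": [[0,0,-0.003,0,0,0,0],[0,0,-0.0055,0,0,0,0],[-0.0005,0.005,-0.0055,0,0,0,0],[-0.001,0.01,-0.0055,0,0,0,0],[-0.0015,0.015,-0.0055,0,0,0,0],[-0.0025,0.025,-0.0055,0,0,0,0],[-0.0035,0.035,-0.0055,0,0,0,0],[-0.0045,0.045,-0.0055,0,0,0,0],[-0.0055,0.055,-0.0055,0,0,0,0],[-0.006,0.06,-0.0055,0,0,0,0]]}}

```text
time_s: 3.83
tool_pos: [0.534, 0.1015, 0.0144]
orientation: [[-0.995, -0.097, 0.001], [-0.097, 0.995, -0.0], [-0.001, -0.0, -1.0]]
wrist_force: [0.8, -4.0, 6.2]
finger_gap: 0.002
```

```bash
cat > m.py <<'E'
import h; from h import *
def look(tag,show=True):
    s=state(); h.STATE=s
    print("rack tcp",np.round(torack(s["tool_pos"])*1000,1),"F rack",np.round(np.r_[s["wrist_force"][:2]@R,s["wrist_force"][2]],1),"t",s["time_s"])
    px,P=cloud("wrist"); Q=torack(P); hsv=cv2.cvtColor(px,cv2.COLOR_RGB2HSV)
    m=(abs(Q[...,0])<.08)&(Q[...,1]>0)&(Q[...,1]<.179)&(Q[...,2]>.012)&(Q[...,2]<.13)&(hsv[...,1]>90)&(px.max(-1)>70)
    if m.sum()>50: 
        q=Q[m]; print("cork",m.sum(),np.round(np.percentile(q,[1,50,99],axis=0)*1000,1).tolist(),cv2.minAreaRect(q[:,:2].astype(np.float32)*1000))
    if show: cv2.imwrite(f"pics/{tag}.png",px[:,:,::-1])
E
python3 -c "
from m import *
look('w2')"
```

```text
rack tcp [-11.7  58.5  14.4] F rack [ 0.4 -4.1  6.2] t 3.8333
cork 31090 [[-59.9, 13.4, 18.6], [-35.0, 102.6, 20.3], [9.0, 160.5, 125.2]] ((-14.743886947631836, 86.70700073242188), (155.08128356933594, 93.01008605957031), 89.2706069946289)
```

View pics/w2.png

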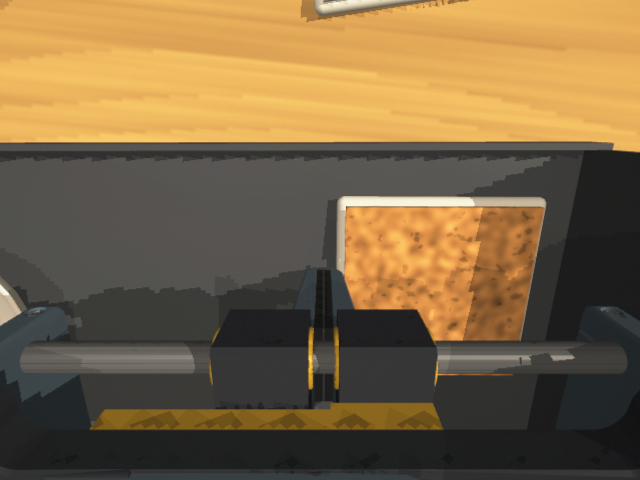

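The view shows the coaster about 15 mm short of the cheek (its dark face at column ~580). The upward force suggests the fingertips are riding on the half-round edge, so I'll back off, go lower and push again.

Emit:
{"name": "carry_out", "arguments": {"steps": [[0.0005,-0.005,0,0,0,0,0],[0.0005,-0.006,0,0,0,0,0],[0.0005,-0.006,-0.002,0,0,0,0],[0.0005,-0.006,-0.003,0,0,0,0],[0.0005,-0.006,-0.003,0,0,0,0],[0.0,-0.001,-0.003,0,0,0,0],[-0.0003,0.003,-0.003,0,0,0,0],[-0.0006,0.006,-0.003,0,0,0,0],[-0.0009,0.009,-0.003,0,0,0,0],[-0.0011,0.011,-0.003,0,0,0,0]]}}

```text
time_s: 4.72
tool_pos: [0.5328, 0.1114, 0.0111]
orientation: [[-0.995, -0.096, -0.0], [-0.096, 0.995, -0.0], [0.0, -0.0, -1.0]]
wrist_force: [0.0, -1.1, -0.1]
finger_gap: 0.003
```

```bash
python3 -c "
from m import *
look('w3')"
```

```text
rack tcp [-11.9  68.4  11.1] F rack [-0.1 -1.1 -0.1] t 4.7167
cork 31886 [[-60.2, 23.3, 18.6], [-35.2, 115.9, 20.3], [29.0, 172.4, 121.9]] ((-12.837474822998047, 90.85315704345703), (95.9899673461914, 173.74925231933594), 2.2842395305633545)
```

View pics/w3.png

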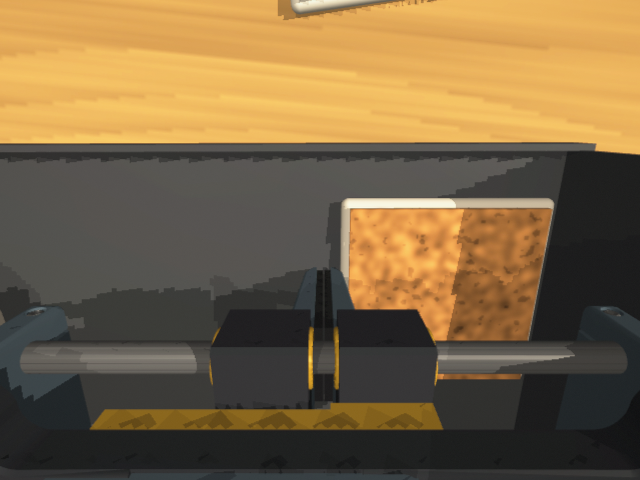

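The coaster is now about 3–4 mm from the cheek and being pushed cleanly (1.1 N of friction). Next I'll creep up to contact.

Emit:
{"name": "carry_out", "arguments": {"steps": [[0,0.0004,0,0,0,0,0],[-0.0001,0.0008,0,0,0,0,0],[-0.0001,0.0012,0,0,0,0,0],[-0.0002,0.0016,0,0,0,0,0],[-0.0002,0.002,0,0,0,0,0],[-0.0002,0.0024,0,0,0,0,0],[-0.0003,0.0028,0,0,0,0,0],[-0.0003,0.003,0,0,0,0,0],[-0.0003,0.003,0,0,0,0,0],[-0.0003,0.003,0,0,0,0,0]]}}

```text
time_s: 5.6
tool_pos: [0.5327, 0.1139, 0.0111]
orientation: [[-0.995, -0.096, 0.0], [-0.096, 0.995, 0.0], [-0.0, 0.0, -1.0]]
wrist_force: [-0.0, -0.6, 0.7]
finger_gap: 0.002
```

Emit:
{"name": "carry_out", "arguments": {"steps": [[0,0.0003,0,0,0,0,0],[0,0.0006,0,0,0,0,0],[-0.0001,0.0009,0,0,0,0,0],[-0.0001,0.0012,0,0,0,0,0],[-0.0001,0.0014,0,0,0,0,0],[-0.0002,0.0016,0,0,0,0,0],[-0.0002,0.0018,0,0,0,0,0],[-0.0002,0.002,0,0,0,0,0],[-0.0002,0.002,0,0,0,0,0],[-0.0002,0.002,0,0,0,0,0]]}}

```text
time_s: 6.43
tool_pos: [0.5325, 0.1157, 0.0112]
orientation: [[-0.995, -0.096, 0.0], [-0.096, 0.995, -0.0], [-0.0, -0.0, -1.0]]
wrist_force: [0.5, -4.6, -0.7]
finger_gap: 0.005
```

```bash
python3 -c "
from m import *
look('w4')"
```

```text
rack tcp [-11.8  72.8  11.2] F rack [ 0.  -4.6 -0.7] t 6.4333
cork 31901 [[-60.1, 27.7, 18.7], [-35.1, 120.1, 20.4], [29.2, 176.8, 121.9]] ((-14.29147720336914, 89.45629119873047), (178.40426635742188, 92.90641784667969), 89.98499298095703)
```

Emit:
{"name": "carry_out", "arguments": {"steps": [[0,0.0001,0,0,0,0,0],[0,0.0002,0,0,0,0,0],[0,0.0003,0,0,0,0,0],[0,0.0003,0,0,0,0,0],[0,0.0003,0,0,0,0,0],[0,0.0003,0,0,0,0,0],[0,0.0003,0,0,0,0,0],[0,0.0003,0,0,0,0,0],[0,0.0003,0,0,0,0,0],[0,0.0003,0,0,0,0,0]]}}

```text
time_s: 7.32
tool_pos: [0.5325, 0.1158, 0.0111]
orientation: [[-0.995, -0.096, 0.0], [-0.096, 0.995, -0.0], [-0.0, -0.0, -1.0]]
wrist_force: [0.7, -7.9, 0.1]
finger_gap: 0.003
```

Contact at 7.9 N, with a stiffness of about 11 N/mm. Next I'll raise along the arc (93 mm radius).

Emit:
{"name": "carry_out", "arguments": {"steps": [[0,0.0,0.001,0,0,0,0],[0,0.0,0.002,0,0,0,0],[0,0.0001,0.0035,0,0,0,0],[0,0.0001,0.005,0,0,0,0],[0,0.0002,0.0065,0,0,0,0],[0,0.0004,0.008,0,0,0,0],[0,0.0005,0.0095,0,0,0,0],[-0.0001,0.0006,0.0105,0,0,0,0],[-0.0001,0.0006,0.0105,0,0,0,0],[-0.0001,0.0006,0.0105,0,0,0,0]]}}

```text
time_s: 8.15
tool_pos: [0.5325, 0.1165, 0.0217]
orientation: [[-0.995, -0.096, 0.0], [-0.096, 0.995, -0.0], [-0.0, -0.0, -1.0]]
wrist_force: [1.5, -6.1, -1.8]
finger_gap: 0.006
```

```bash
python3 -c "
from m import *
look('w5')"
```

```text
rack tcp [-11.8  73.6  21.7] F rack [ 0.9 -6.2 -1.8] t 8.15
cork 27741 [[-60.1, 29.3, 20.1], [-34.9, 123.8, 26.3], [11.4, 177.4, 129.8]] ((-22.811805725097656, 90.13414764404297), (177.76336669921875, 75.9904556274414), 89.95032501220703)
```

View pics/w5.png

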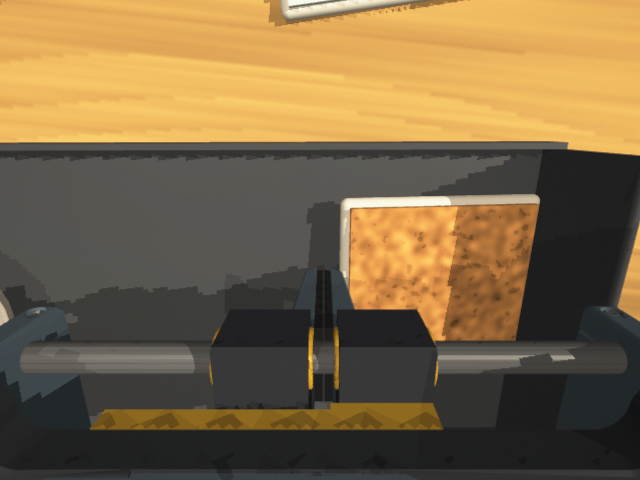

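The free edge is rising with the fingers (6 N sideways, 1.8 N weight), so I'll continue.

Emit:
{"name": "carry_out", "arguments": {"steps": [[0,0.0003,0.0015,0,0,0,0],[0,0.0006,0.0035,0,0,0,0],[-0.0001,0.001,0.0055,0,0,0,0],[-0.0001,0.0014,0.0075,0,0,0,0],[-0.0002,0.0017,0.0095,0,0,0,0],[-0.0002,0.0023,0.012,0,0,0,0],[-0.0003,0.0029,0.0145,0,0,0,0],[-0.0004,0.0037,0.017,0,0,0,0],[-0.0004,0.0045,0.0195,0,0,0,0],[-0.0004,0.0045,0.0195,0,0,0,0]]}}

```text
time_s: 9.03
tool_pos: [0.5321, 0.1208, 0.0416]
orientation: [[-0.995, -0.096, 0.0], [-0.096, 0.995, -0.001], [-0.0, -0.001, -1.0]]
wrist_force: [1.8, -9.8, 2.5]
finger_gap: 0.005
```

Emit:
{"name": "carry_out", "arguments": {"steps": [[0,0.0004,0.0025,0,0,0,0],[-0.0001,0.0014,0.005,0,0,0,0],[-0.0002,0.0024,0.0075,0,0,0,0],[-0.0003,0.0035,0.01,0,0,0,0],[-0.0005,0.0048,0.0125,0,0,0,0],[-0.0006,0.0062,0.015,0,0,0,0],[-0.0008,0.0076,0.0175,0,0,0,0],[-0.0009,0.0092,0.02,0,0,0,0],[-0.0011,0.0108,0.0225,0,0,0,0],[-0.0012,0.0125,0.025,0,0,0,0]]}}

```text
time_s: 9.87
tool_pos: [0.5307, 0.1339, 0.0664]
orientation: [[-0.995, -0.096, -0.0], [-0.096, 0.995, 0.0], [0.0, 0.0, -1.0]]
wrist_force: [-0.7, -0.4, 0.8]
finger_gap: 0.003
```

```bash
python3 -c "
from m import *
look('w6')"
```

```text
rack tcp [-11.9  91.1  66.4] F rack [-0.8 -0.4  0.8] t 9.8667
cork 16695 [[-60.1, 85.7, 18.5], [-26.0, 134.9, 20.0], [26.8, 175.9, 21.7]] ((-14.607769012451172, 131.21029663085938), (93.870361328125, 92.4398193359375), 89.99800872802734)
```

View pics/w6.png

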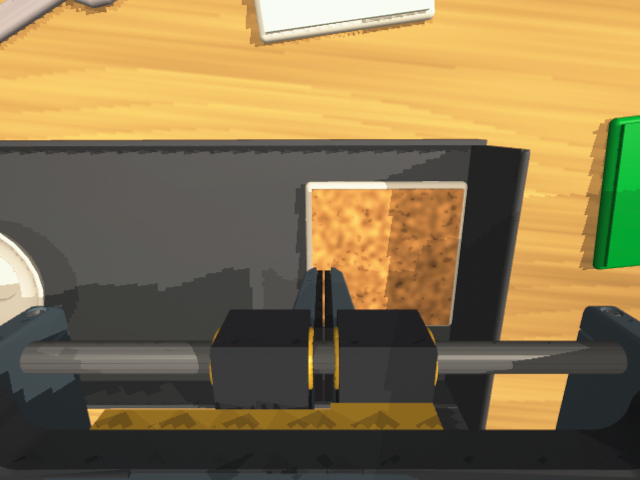

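The cork reads z≈20 mm, so the coaster has slipped off the fingertips and lies flat at the cheek again; I had let the side force fall away. I'll go back and repeat, keeping more preload and tilting the fingers slightly under the edge as it rises.

Emit:
{"name": "carry_out", "arguments": {"steps": [[0.0015,-0.016,0.002,0,0,0,0],[0.003,-0.031,0.002,0,0,0,0],[0.003,-0.031,-0.01,0,0,0,0],[0.003,-0.031,-0.03,0,0,0,0],[0.003,-0.031,-0.045,0,0,0,0],[0.003,-0.031,-0.053,0,0,0,0],[0.003,-0.031,-0.0555,0,0,0,0],[0.0022,-0.023,-0.0555,0,0,0,0],[0.002,-0.0205,-0.0555,0,0,0,0],[0.002,-0.0205,-0.0555,0,0,0,0]]}}

```text
time_s: 10.75
tool_pos: [0.533, 0.1138, 0.011]
orientation: [[-0.995, -0.097, 0.001], [-0.097, 0.995, 0.0], [-0.001, 0.0, -1.0]]
wrist_force: [-0.3, 0.9, 0.1]
finger_gap: 0.006
```

```bash
cat > path.py <<'E'
import numpy as np
# contact geometry in rack y-z (mm), floor z=10, cheek 180
def tcp(th,ph,tau=8.,comp=0.8,s=2.6,half=7.0):
    th,ph,t=np.radians([th,ph,tau])
    C=np.array([176.5-93*np.cos(th),13.5+93*np.sin(th)])
    n=np.array([np.cos(ph-t),np.sin(ph-t)])
    P=C-3.5*n
    a=np.array([half+s*np.tan(t),s])
    ra=np.array([a[0]*np.cos(ph)-a[1]*np.sin(ph),a[0]*np.sin(ph)+a[1]*np.cos(ph)])
    return P-ra+comp*np.array([np.cos(th),-np.sin(th)])
E
python3 - <<'E'
from m import *; from path import tcp
look('w7')
b=tcp(0,0,comp=0); print(b)
for th,ph in [(0,0),(3,0),(6.5,0),(10,4),(14,8),(18,12),(22,15),(26,17),(30,19),(35,20),(40,20),(50,20),(60,20),(70,15),(80,10)]:
    print(th,ph,np.round(tcp(th,ph)-b,1))
E
```

```text
rack tcp [-11.6  70.8  11. ] F rack [-0.2  0.9  0.1] t 10.75
cork 32114 [[-60.1, 25.7, 18.6], [-34.9, 119.2, 20.3], [29.4, 175.6, 121.7]] ((-10.431137084960938, 100.22198486328125), (157.3575439453125, 100.819091796875), 89.91522979736328)
[72.66865559 11.38710585]
0 0 [0.8 0. ]
3 0 [0.9 4.8]
6.5 0 [ 1.4 10.4]
10 4 [ 2.4 15.3]
14 8 [ 3.9 20.8]
18 12 [ 6.  26.3]
22 15 [ 8.4 31.8]
26 17 [11.2 37.3]
30 19 [14.4 42.7]
35 20 [18.9 49.3]
40 20 [23.7 55.7]
50 20 [35.1 67.1]
60 20 [48.3 76.3]
70 15 [62.4 83.9]
80 10 [77.5 89. ]
```

Emit:
{"name": "carry_out", "arguments": {"steps": [[0,0.0005,0,0,0,0,0],[-0.0001,0.0009,0,0,0,0,0],[-0.0001,0.0013,0,0,0,0,0],[-0.0001,0.0016,0,0,0,0,0],[-0.0002,0.0019,0,0,0,0,0],[-0.0002,0.0022,0,0,0,0,0],[-0.0002,0.0025,0,0,0,0,0],[-0.0002,0.0025,0,0,0,0,0],[-0.0002,0.0025,0,0,0,0,0],[-0.0002,0.0025,0,0,0,0,0]]}}

```text
time_s: 11.63
tool_pos: [0.5326, 0.1155, 0.0107]
orientation: [[-0.995, -0.096, 0.0], [-0.096, 0.995, -0.0], [-0.0, -0.0, -1.0]]
wrist_force: [0.2, -5.8, 2.1]
finger_gap: -0.001
```

Emit:
{"name": "carry_out", "arguments": {"steps": [[0,0.0002,0.0015,0,0,0,0],[0,0.0002,0.0032,0,0,0,0],[0,0.0003,0.0048,0,0,0,0],[0,0.0005,0.0067,0,0,0,0],[-0.0001,0.0006,0.0086,0,0,0,0],[-0.0001,0.0008,0.0104,0,0,0,0],[-0.0001,0.0013,0.0129,0.044,0.0043,0,0],[-0.0002,0.0018,0.0153,0.088,0.0087,0,0],[-0.0002,0.0018,0.0153,0.088,0.0087,0,0],[-0.0002,0.0018,0.0153,0.088,0.0087,0,0]]}}

```text
time_s: 12.47
tool_pos: [0.5325, 0.1171, 0.026]
orientation: [[-0.995, -0.095, -0.006], [-0.095, 0.993, 0.068], [-0.0, 0.068, -0.998]]
wrist_force: [-0.0, 0.9, 0.5]
finger_gap: 0.005
```

```bash
python3 -c "
from m import *
look('w8')
c=read_camera('side'); cv2.imwrite('pics/s8.png',cv2.resize(c['pixels'][180:300,260:420,::-1],(800,600),interpolation=cv2.INTER_CUBIC))"
```

```text
rack tcp [-11.7  74.2  26. ] F rack [0.1 0.9 0.5] t 12.4667
cork 23226 [[-60.2, 23.3, 18.6], [-32.8, 131.4, 20.1], [19.5, 176.9, 129.8]] ((-18.79659652709961, 98.36634826660156), (83.77081298828125, 160.36923217773438), 0.19876062870025635)
```

View pics/s8.png

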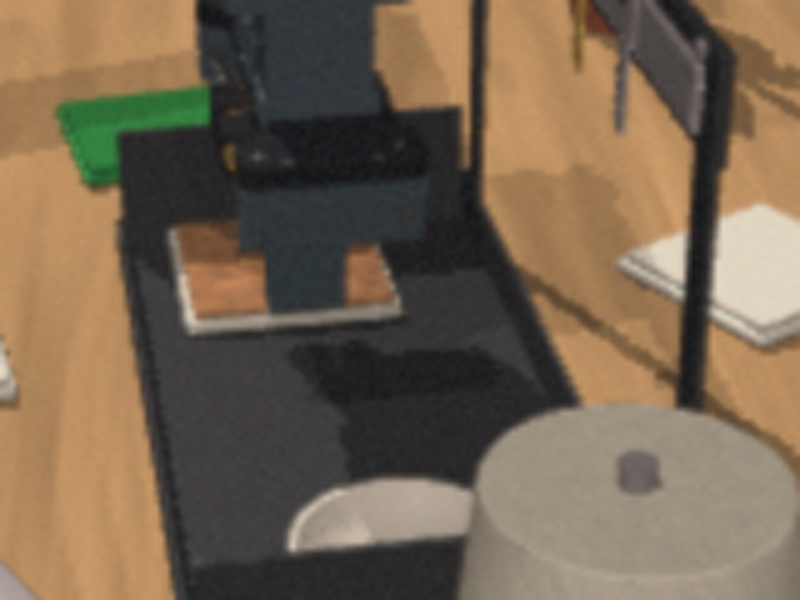

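View pics/w8.png

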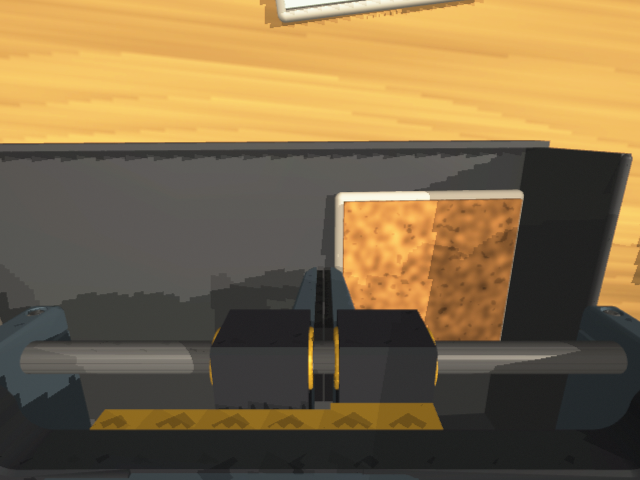

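It slipped at the start of the lift, and the coaster is lying flat at the cheek with the fingertip just above its edge. I'll repeat without tilting, at about 10 N and in smaller force-checked steps.

Emit:
{"name": "carry_out", "arguments": {"steps": [[0.0007,-0.007,0.0,0,0,0,0],[0.0012,-0.012,0,-0.044,-0.0043,0,0],[0.0012,-0.012,-0.002,-0.088,-0.0087,0,0],[0.0012,-0.012,-0.007,-0.088,-0.0087,0,0],[0.0012,-0.012,-0.012,-0.088,-0.0087,0,0],[0.0012,-0.012,-0.015,-0.088,-0.0087,0,0],[0.0012,-0.012,-0.0152,-0.088,-0.0087,0,0],[0.0006,-0.006,-0.0152,-0.088,-0.0087,0,0],[0.0003,-0.003,-0.0152,-0.088,-0.0087,0,0],[0.0003,-0.003,-0.0152,-0.088,-0.0087,0,0]]}}

```text
time_s: 13.4
tool_pos: [0.5324, 0.115, 0.0105]
orientation: [[-0.995, -0.096, -0.0], [-0.096, 0.995, 0.0], [0.0, 0.0, -1.0]]
wrist_force: [-0.3, -0.3, -0.8]
finger_gap: 0.006
```

Emit:
{"name": "carry_out", "arguments": {"steps": [[0,0.0003,0.0005,0,0,0,0],[0,0.0005,0.0005,0,0,0,0],[0,0.0007,0.0005,0,0,0,0],[-0.0001,0.0009,0.0005,0,0,0,0],[-0.0001,0.001,0.0005,0,0,0,0],[-0.0001,0.0011,0.0005,0,0,0,0],[-0.0001,0.0011,0.0005,0,0,0,0],[-0.0001,0.0011,0.0005,0,0,0,0],[-0.0001,0.0011,0.0005,0,0,0,0],[-0.0001,0.0011,0.0005,0,0,0,0]]}}

```text
time_s: 14.23
tool_pos: [0.5325, 0.1156, 0.0112]
orientation: [[-0.995, -0.096, -0.0], [-0.096, 0.995, -0.0], [0.0, -0.0, -1.0]]
wrist_force: [0.5, -0.7, -0.5]
finger_gap: 0.005
```

Emit:
{"name": "carry_out", "arguments": {"steps": [[0,0.0002,0,0,0,0,0],[0,0.0004,0,0,0,0,0],[0,0.0006,0,0,0,0,0],[-0.0001,0.0007,0,0,0,0,0],[-0.0001,0.0008,0,0,0,0,0],[-0.0001,0.0008,0,0,0,0,0],[-0.0001,0.0008,0,0,0,0,0],[-0.0001,0.0008,0,0,0,0,0],[-0.0001,0.0008,0,0,0,0,0],[-0.0001,0.0008,0,0,0,0,0]]}}

```text
time_s: 15.07
tool_pos: [0.5325, 0.1159, 0.0112]
orientation: [[-0.995, -0.096, 0.0], [-0.096, 0.995, -0.001], [-0.0, -0.001, -1.0]]
wrist_force: [0.6, -7.3, 0.2]
finger_gap: 0.005
```

Emit:
{"name": "carry_out", "arguments": {"steps": [[0,0.0002,0,0,0,0,0],[0,0.0003,0.001,0,0,0,0],[0,0.0003,0.0025,0,0,0,0],[0,0.0004,0.004,0,0,0,0],[0,0.0005,0.0055,0,0,0,0],[-0.0001,0.0006,0.007,0,0,0,0],[-0.0001,0.0007,0.0085,0,0,0,0],[-0.0001,0.0008,0.01,0,0,0,0],[-0.0001,0.0008,0.01,0,0,0,0],[-0.0001,0.0008,0.01,0,0,0,0]]}}

```text
time_s: 15.9
tool_pos: [0.5325, 0.1165, 0.0213]
orientation: [[-0.995, -0.096, 0.0], [-0.096, 0.995, -0.001], [-0.0, -0.001, -1.0]]
wrist_force: [1.5, -8.8, -0.3]
finger_gap: 0.007
```

Emit:
{"name": "carry_out", "arguments": {"steps": [[0,0.0002,0.0015,0,0,0,0],[0,0.0004,0.003,0,0,0,0],[-0.0001,0.0006,0.0045,0,0,0,0],[-0.0001,0.0009,0.006,0,0,0,0],[-0.0001,0.0011,0.0075,0,0,0,0],[-0.0001,0.0014,0.009,0,0,0,0],[-0.0002,0.0017,0.01,0,0,0,0],[-0.0002,0.0017,0.01,0,0,0,0],[-0.0002,0.0017,0.01,0,0,0,0],[-0.0002,0.0017,0.01,0,0,0,0]]}}

```text
time_s: 16.73
tool_pos: [0.5323, 0.1182, 0.0313]
orientation: [[-0.995, -0.096, 0.0], [-0.096, 0.995, -0.001], [-0.0, -0.001, -1.0]]
wrist_force: [1.6, -10.1, 2.1]
finger_gap: 0.01
```

Emit:
{"name": "carry_out", "arguments": {"steps": [[0,0.0003,0.0015,0,0,0,0],[-0.0001,0.0007,0.003,0,0,0,0],[-0.0001,0.0011,0.0045,0,0,0,0],[-0.0001,0.0015,0.006,0,0,0,0],[-0.0002,0.002,0.0075,0,0,0,0],[-0.0002,0.0024,0.009,0,0,0,0],[-0.0003,0.0028,0.01,0,0,0,0],[-0.0003,0.0028,0.01,0,0,0,0],[-0.0003,0.0028,0.01,0,0,0,0],[-0.0003,0.0028,0.01,0,0,0,0]]}}

```text
time_s: 17.57
tool_pos: [0.5321, 0.1208, 0.0414]
orientation: [[-0.995, -0.096, 0.0], [-0.096, 0.995, -0.001], [-0.0, -0.001, -1.0]]
wrist_force: [1.2, -11.7, 2.6]
finger_gap: 0.004
```

```bash
python3 -c "
from m import *
look('w9')"
```

```text
rack tcp [-11.8  77.9  41.4] F rack [  0.1 -11.8   2.6] t 17.5667
cork 18593 [[-60.3, 91.9, 21.4], [-30.1, 137.7, 34.5], [21.1, 178.1, 49.6]] ((-31.476959228515625, 100.10982513427734), (176.53038024902344, 86.20594024658203), 79.27310180664062)
```

View pics/w9.png

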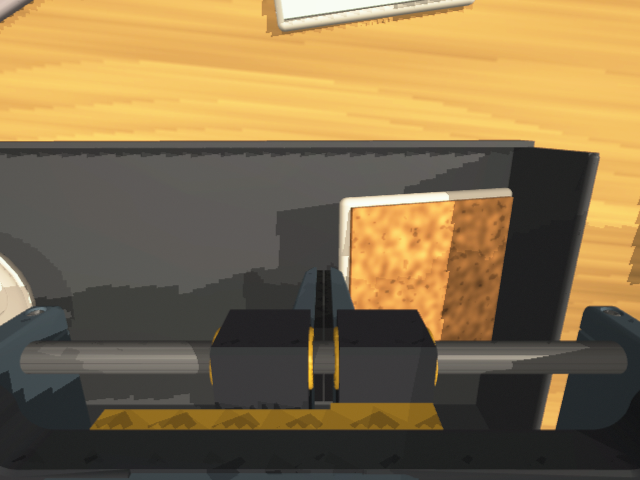

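The cork is tilted at about 18° (z 21→50 mm) and the force is steady, so I'll continue.

Emit:
{"name": "carry_out", "arguments": {"steps": [[0,0.0005,0.0015,0,0,0,0],[-0.0001,0.0011,0.003,0,0,0,0],[-0.0002,0.0016,0.0045,0,0,0,0],[-0.0002,0.0022,0.006,0,0,0,0],[-0.0003,0.0028,0.0075,0,0,0,0],[-0.0003,0.0035,0.009,0,0,0,0],[-0.0004,0.004,0.01,0,0,0,0],[-0.0004,0.004,0.01,0,0,0,0],[-0.0004,0.004,0.01,0,0,0,0],[-0.0004,0.004,0.01,0,0,0,0]]}}

```text
time_s: 18.45
tool_pos: [0.5317, 0.1246, 0.0515]
orientation: [[-0.995, -0.096, 0.001], [-0.096, 0.995, -0.002], [-0.0, -0.002, -1.0]]
wrist_force: [0.7, -11.9, 5.7]
finger_gap: 0.001
```

Emit:
{"name": "carry_out", "arguments": {"steps": [[-0.0001,0.0007,0.0015,0,0,0,0],[-0.0001,0.0015,0.003,0,0,0,0],[-0.0002,0.0022,0.0045,0,0,0,0],[-0.0003,0.003,0.006,0,0,0,0],[-0.0004,0.0038,0.0075,0,0,0,0],[-0.0005,0.0047,0.009,0,0,0,0],[-0.0005,0.0053,0.01,0,0,0,0],[-0.0005,0.0053,0.01,0,0,0,0],[-0.0005,0.0053,0.01,0,0,0,0],[-0.0005,0.0053,0.01,0,0,0,0]]}}

```text
time_s: 19.28
tool_pos: [0.5309, 0.1311, 0.0612]
orientation: [[-0.995, -0.096, 0.0], [-0.096, 0.995, 0.0], [-0.0, 0.0, -1.0]]
wrist_force: [0.4, 0.6, 0.6]
finger_gap: 0.005
```

```bash
python3 -c "
from m import *
look('w10')
c=read_camera('side'); cv2.imwrite('pics/s10.png',cv2.resize(c['pixels'][180:300,260:420,::-1],(800,600),interpolation=cv2.INTER_CUBIC))"
```

```text
rack tcp [-11.9  88.3  61.2] F rack [0.4 0.5 0.6] t 19.2833
cork 17183 [[-60.1, 84.7, 18.4], [-26.4, 134.2, 20.0], [27.7, 174.8, 21.7]] ((-13.365253448486328, 130.07814025878906), (93.85350036621094, 94.84306335449219), 89.56498718261719)
```

View pics/s10.png

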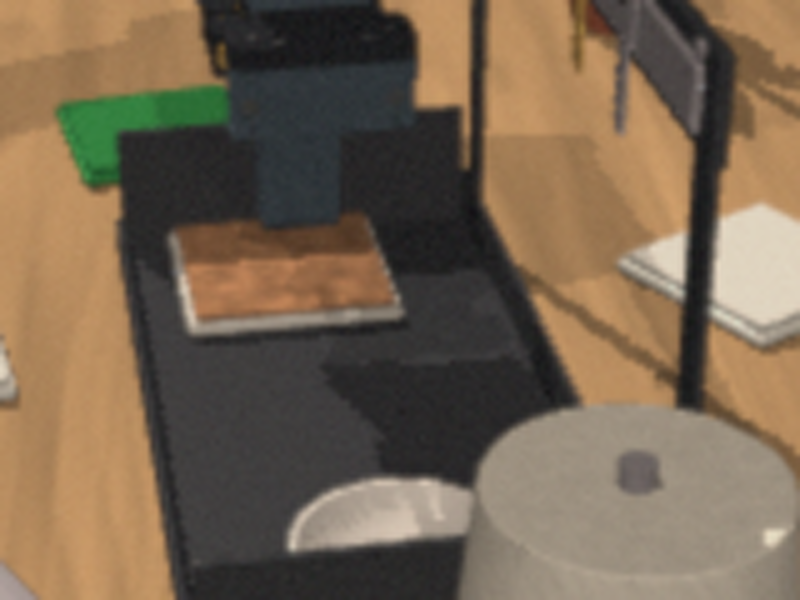

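View pics/w10.png

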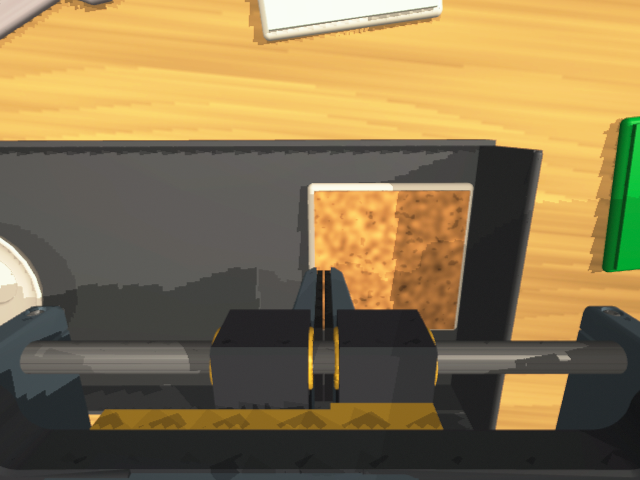

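It slipped again near 28°. The half-round edge rolls towards the fingertip as the coaster turns (about 3.5 mm per rad) and runs off the tip. The fix is to turn the tool together with the coaster, so the contact stays put and the push stays along the coaster. I'll reset and work out that path.

Emit:
{"name": "carry_out", "arguments": {"steps": [[0.0015,-0.015,0.002,0,0,0,0],[0.0028,-0.029,0.002,0,0,0,0],[0.0028,-0.029,-0.015,0,0,0,0],[0.0028,-0.029,-0.03,0,0,0,0],[0.0028,-0.029,-0.042,0,0,0,0],[0.0028,-0.029,-0.049,0,0,0,0],[0.0028,-0.029,-0.0502,0,0,0,0],[0.0022,-0.022,-0.0502,0,0,0,0],[0.0016,-0.0165,-0.0502,0,0,0,0],[0.0016,-0.0165,-0.0502,0,0,0,0]]}}

```text
time_s: 20.22
tool_pos: [0.5326, 0.1155, 0.0113]
orientation: [[-0.995, -0.097, 0.0], [-0.097, 0.995, -0.0], [-0.0, -0.0, -1.0]]
wrist_force: [-0.6, 0.7, -0.6]
finger_gap: -0.003
```

```bash
python3 - <<'E'
from m import *; from path import tcp
look('w11')
b=tcp(0,0,comp=0.8,s=2.4)
for th,ph in [(0,0),(2,-2),(4,-4),(6,-6),(8,-8),(10,-10),(12,-12),(14,-14),(16,-16),(18,-18),(20,-20),(22,-22),(24,-24),(26,-26),(28,-28),(30,-30),(35,-35),(40,-35),(45,-35),(50,-35),(55,-35),(60,-35),(65,-30),(70,-25),(75,-20),(80,-15)]:
    print(th,ph,np.round(tcp(th,ph,s=2.4)-b,1), np.round(tcp(th,ph,s=2.4,tau=0)-tcp(0,0,s=2.4,tau=0),1),np.round(-ph/45*np.array([.995,.098]),3))
E
```

```text
rack tcp [-11.8  72.6  11.3] F rack [-0.5  0.8 -0.6] t 20.2167
cork 31824 [[-59.9, 27.5, 18.6], [-35.0, 120.2, 20.3], [29.3, 176.7, 122.0]] ((-14.103744506835938, 89.84016418457031), (177.73342895507812, 93.04328918457031), 89.94124603271484)
0 0 [0. 0.] [0. 0.] [0. 0.]
2 -2 [-0.   3.6] [-0.   3.6] [0.044 0.004]
4 -4 [0.1 7.2] [0.1 7.2] [0.088 0.009]
6 -6 [ 0.4 10.8] [ 0.3 10.7] [0.133 0.013]
8 -8 [ 0.7 14.4] [ 0.7 14.3] [0.177 0.017]
10 -10 [ 1.2 17.9] [ 1.1 17.9] [0.221 0.022]
12 -12 [ 1.9 21.5] [ 1.7 21.4] [0.265 0.026]
14 -14 [ 2.6 25. ] [ 2.5 24.9] [0.31 0.03]
16 -16 [ 3.5 28.5] [ 3.3 28.4] [0.354 0.035]
18 -18 [ 4.5 31.9] [ 4.3 31.9] [0.398 0.039]
20 -20 [ 5.6 35.3] [ 5.4 35.3] [0.442 0.044]
22 -22 [ 6.8 38.7] [ 6.6 38.6] [0.486 0.048]
24 -24 [ 8.1 42.1] [ 7.9 42. ] [0.531 0.052]
26 -26 [ 9.6 45.3] [ 9.3 45.3] [0.575 0.057]
28 -28 [11.2 48.6] [10.9 48.5] [0.619 0.061]
30 -30 [12.8 51.8] [12.6 51.7] [0.663 0.065]
35 -35 [17.5 59.4] [17.2 59.3] [0.774 0.076]
40 -35 [22.4 65.8] [22.1 65.7] [0.774 0.076]
45 -35 [27.9 71.7] [27.5 71.7] [0.774 0.076]
50 -35 [33.8 77.2] [33.5 77.1] [0.774 0.076]
55 -35 [40.2 82.1] [39.8 82. ] [0.774 0.076]
60 -35 [47.  86.4] [46.6 86.3] [0.774 0.076]
65 -30 [53.7 89.2] [53.4 89.1] [0.663 0.065]
70 -25 [60.9 91.4] [60.6 91.3] [0.553 0.054]
75 -20 [68.3 92.9] [68.1 92.8] [0.442 0.044]
80 -15 [76.1 93.7] [75.9 93.6] [0.332 0.033]
```

Emit:
{"name": "carry_out", "arguments": {"steps": [[0,0.0003,0,0,0,0,0],[0,0.0006,0,0,0,0,0],[-0.0001,0.0008,0,0,0,0,0],[-0.0001,0.001,0,0,0,0,0],[-0.0001,0.001,0,0,0,0,0],[-0.0001,0.001,0,0,0,0,0],[-0.0001,0.001,0,0,0,0,0],[-0.0001,0.001,0,0,0,0,0],[-0.0001,0.001,0,0,0,0,0],[-0.0001,0.001,0,0,0,0,0]]}}

```text
time_s: 21.1
tool_pos: [0.5324, 0.1155, 0.011]
orientation: [[-0.995, -0.096, -0.0], [-0.096, 0.995, -0.0], [0.0, -0.0, -1.0]]
wrist_force: [-0.2, -0.6, -0.1]
finger_gap: 0.007
```

Emit:
{"name": "carry_out", "arguments": {"steps": [[0,0.0003,0,0,0,0,0],[0,0.0005,0,0,0,0,0],[-0.0001,0.0007,0,0,0,0,0],[-0.0001,0.0009,0,0,0,0,0],[-0.0001,0.001,0,0,0,0,0],[-0.0001,0.001,0,0,0,0,0],[-0.0001,0.001,0,0,0,0,0],[-0.0001,0.001,0,0,0,0,0],[-0.0001,0.001,0,0,0,0,0],[-0.0001,0.001,0,0,0,0,0]]}}

```text
time_s: 21.93
tool_pos: [0.5325, 0.1158, 0.011]
orientation: [[-0.995, -0.096, 0.0], [-0.096, 0.995, -0.001], [0.0, -0.001, -1.0]]
wrist_force: [-0.2, -9.8, 0.2]
finger_gap: 0.005
```

Emit:
{"name": "carry_out", "arguments": {"steps": [[0,0.0,0.0018,-0.022,-0.002,0,0],[0,0.0,0.0036,-0.044,-0.004,0,0],[0,0.0001,0.0054,-0.066,-0.0065,0,0],[0,0.0001,0.0072,-0.088,-0.009,0,0],[0,0.0002,0.009,-0.11,-0.011,0,0],[0,0.0004,0.0108,-0.133,-0.013,0,0],[-0.0001,0.0005,0.0126,-0.155,-0.015,0,0],[-0.0001,0.0007,0.0144,-0.177,-0.017,0,0],[-0.0001,0.0007,0.0144,-0.177,-0.017,0,0],[-0.0001,0.0007,0.0144,-0.177,-0.017,0,0]]}}

```text
time_s: 22.77
tool_pos: [0.5322, 0.1176, 0.0254]
orientation: [[-0.995, -0.096, 0.013], [-0.097, 0.986, -0.138], [-0.0, -0.139, -0.99]]
wrist_force: [0.0, 0.0, 0.3]
finger_gap: 0.004
```

It slipped again; turning the tool disturbs the light preload. The untilted lift worked best and only ran out of overlap near 28°, so I'll start from a lower tip to gain overlap and hold the orientation.

Emit:
{"name": "carry_out", "arguments": {"steps": [[0.0007,-0.008,0.0,0,0,0,0],[0.0013,-0.014,0,0.088,0.0087,0,0],[0.0013,-0.014,-0.002,0.177,0.017,0,0],[0.0013,-0.014,-0.007,0.177,0.017,0,0],[0.0013,-0.014,-0.012,0.177,0.017,0,0],[0.0013,-0.014,-0.0148,0.177,0.017,0,0],[0.0013,-0.014,-0.0151,0.177,0.017,0,0],[0.0008,-0.007,-0.0152,0.177,0.017,0,0],[0.0003,-0.0025,-0.0152,0.177,0.017,0,0],[0.0003,-0.0025,-0.0152,0.177,0.017,0,0]]}}

```text
time_s: 23.6
tool_pos: [0.5327, 0.1153, 0.0103]
orientation: [[-0.995, -0.098, 0.001], [-0.098, 0.995, -0.002], [-0.0, -0.002, -1.0]]
wrist_force: [-0.5, -1.0, 8.9]
finger_gap: 0.003
```

```bash
python3 -c "
from m import *
look('w12')"
```

```text
rack tcp [-11.7  72.4  10.3] F rack [-0.6 -1.   8.9] t 23.6
cork 32090 [[-60.0, 27.5, 18.6], [-35.0, 120.6, 20.3], [29.0, 176.7, 121.0]] ((-14.036396026611328, 89.37947845458984), (92.85629272460938, 178.3760223388672), 0.19574736058712006)
```

View pics/w12.png

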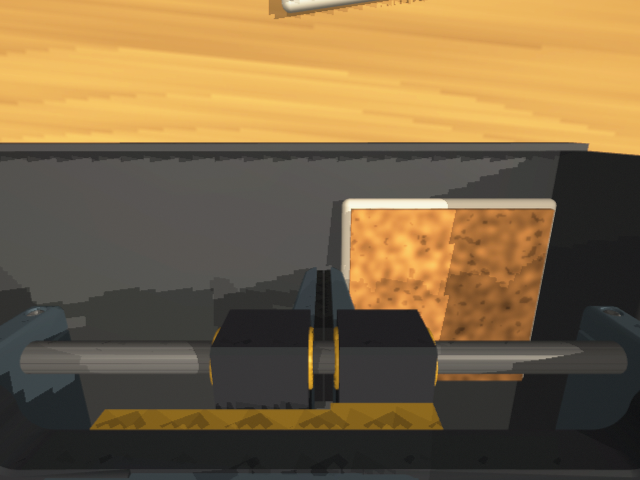

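The fingertips just touch the floor (z 10.3 mm), so I'll ease that off and push to about 10 N.

Emit:
{"name": "carry_out", "arguments": {"steps": [[0,0,0.0003,0,0,0,0],[0,0.0003,0.0003,0,0,0,0],[0,0.0005,0.0003,0,0,0,0],[-0.0001,0.0007,0.0003,0,0,0,0],[-0.0001,0.0008,0.0003,0,0,0,0],[-0.0001,0.0008,0.0003,0,0,0,0],[-0.0001,0.0008,0.0003,0,0,0,0],[-0.0001,0.0008,0.0003,0,0,0,0],[-0.0001,0.0008,0.0003,0,0,0,0],[-0.0001,0.0008,0.0003,0,0,0,0]]}}

```text
time_s: 24.48
tool_pos: [0.5325, 0.1154, 0.0103]
orientation: [[-0.995, -0.097, 0.0], [-0.097, 0.995, -0.001], [-0.0, -0.001, -1.0]]
wrist_force: [2.5, -5.4, 0.9]
finger_gap: 0.006
```

Emit:
{"name": "carry_out", "arguments": {"steps": [[0,0.0003,0,0,0,0,0],[0,0.0004,0.001,0,0,0,0],[0,0.0004,0.0025,0,0,0,0],[0,0.0005,0.004,0,0,0,0],[-0.0001,0.0006,0.0055,0,0,0,0],[-0.0001,0.0007,0.007,0,0,0,0],[-0.0001,0.0008,0.0085,0,0,0,0],[-0.0001,0.0009,0.01,0,0,0,0],[-0.0001,0.0009,0.01,0,0,0,0],[-0.0001,0.0009,0.01,0,0,0,0]]}}

```text
time_s: 25.32
tool_pos: [0.5324, 0.116, 0.0204]
orientation: [[-0.995, -0.097, 0.0], [-0.097, 0.995, -0.002], [-0.0, -0.002, -1.0]]
wrist_force: [3.0, -8.2, 0.9]
finger_gap: 0.004
```

Emit:
{"name": "carry_out", "arguments": {"steps": [[0,0.0002,0.002,0,0,0,0],[0,0.0005,0.004,0,0,0,0],[-0.0001,0.0008,0.006,0,0,0,0],[-0.0001,0.0012,0.008,0,0,0,0],[-0.0001,0.0015,0.01,0,0,0,0],[-0.0002,0.0019,0.0115,0,0,0,0],[-0.0002,0.0023,0.0133,0,0,0,0],[-0.0003,0.0027,0.015,0,0,0,0],[-0.0003,0.0027,0.015,0,0,0,0],[-0.0003,0.0027,0.015,0,0,0,0]]}}

```text
time_s: 26.15
tool_pos: [0.5322, 0.1188, 0.0354]
orientation: [[-0.995, -0.097, 0.0], [-0.097, 0.995, -0.002], [-0.0, -0.002, -1.0]]
wrist_force: [2.1, -8.5, 0.7]
finger_gap: 0.004
```

Emit:
{"name": "carry_out", "arguments": {"steps": [[0,0.0005,0.002,0,0,0,0],[-0.0001,0.0011,0.004,0,0,0,0],[-0.0002,0.0018,0.006,0,0,0,0],[-0.0003,0.0025,0.008,0,0,0,0],[-0.0003,0.0032,0.01,0,0,0,0],[-0.0004,0.0038,0.0115,0,0,0,0],[-0.0005,0.0045,0.0133,0,0,0,0],[-0.0005,0.0052,0.015,0,0,0,0],[-0.0005,0.0052,0.015,0,0,0,0],[-0.0005,0.0052,0.015,0,0,0,0]]}}

```text
time_s: 26.98
tool_pos: [0.5317, 0.1239, 0.0505]
orientation: [[-0.995, -0.097, 0.0], [-0.097, 0.995, -0.002], [-0.0, -0.002, -1.0]]
wrist_force: [1.8, -8.5, 2.7]
finger_gap: 0.003
```

```bash
python3 -c "
from m import *
look('w13')
c=read_camera('side'); cv2.imwrite('pics/s13.png',cv2.resize(c['pixels'][180:300,260:420,::-1],(800,600),interpolation=cv2.INTER_CUBIC))"
```

```text
rack tcp [-11.8  81.1  50.5] F rack [ 0.9 -8.6  2.7] t 26.9833
cork 16671 [[-60.1, 95.8, 22.2], [-29.3, 138.7, 39.6], [25.1, 178.1, 58.2]] ((-31.063758850097656, 103.51437377929688), (173.73031616210938, 90.35627746582031), 77.3572006225586)
```

View pics/s13.png

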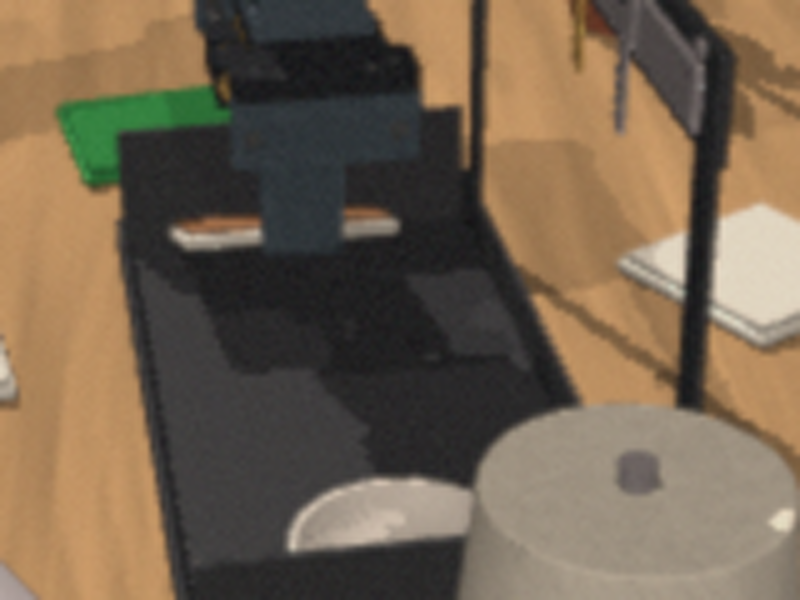

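The side view shows the coaster raised with its free edge on the fingers, about 24°, at 8.6 N. Continuing gently.

Emit:
{"name": "carry_out", "arguments": {"steps": [[-0.0001,0.0007,0.0014,0,0,0,0],[-0.0001,0.0014,0.0028,0,0,0,0],[-0.0002,0.0021,0.0042,0,0,0,0],[-0.0003,0.0028,0.0056,0,0,0,0],[-0.0004,0.0036,0.007,0,0,0,0],[-0.0004,0.0044,0.0084,0,0,0,0],[-0.0005,0.0053,0.0099,0,0,0,0],[-0.0005,0.0053,0.0099,0,0,0,0],[-0.0005,0.0053,0.0099,0,0,0,0],[-0.0005,0.0053,0.0099,0,0,0,0]]}}

```text
time_s: 27.92
tool_pos: [0.5312, 0.1289, 0.0605]
orientation: [[-0.995, -0.097, 0.0], [-0.097, 0.995, -0.002], [-0.0, -0.002, -1.0]]
wrist_force: [1.0, -11.8, 7.1]
finger_gap: 0.007
```

Emit:
{"name": "carry_out", "arguments": {"steps": [[-0.0001,0.0005,0.0008,0,0,0,0],[-0.0001,0.0011,0.0017,0,0,0,0],[-0.0002,0.0017,0.0026,0,0,0,0],[-0.0002,0.0022,0.0034,0,0,0,0],[-0.0003,0.0027,0.0042,0,0,0,0],[-0.0003,0.0031,0.0048,0,0,0,0],[-0.0003,0.0031,0.0048,0,0,0,0],[-0.0003,0.0031,0.0048,0,0,0,0],[-0.0003,0.0031,0.0048,0,0,0,0],[-0.0003,0.0031,0.0048,0,0,0,0]]}}

```text
time_s: 28.75
tool_pos: [0.5306, 0.1328, 0.0651]
orientation: [[-0.995, -0.096, -0.0], [-0.096, 0.995, -0.0], [0.0, -0.0, -1.0]]
wrist_force: [0.2, 0.6, 1.1]
finger_gap: 0.005
```

```bash
python3 -c "
from m import *
look('w14')
c=read_camera('side'); cv2.imwrite('pics/s14.png',cv2.resize(c['pixels'][180:300,260:420,::-1],(800,600),interpolation=cv2.INTER_CUBIC))"
```

```text
rack tcp [-12.   90.   65.1] F rack [0.2 0.6 1.1] t 28.75
cork 16691 [[-59.8, 84.5, 18.4], [-26.2, 133.8, 20.0], [27.2, 174.6, 21.8]] ((-13.127784729003906, 129.99449157714844), (94.81524658203125, 93.83889770507812), 0.06590838730335236)
```

View pics/s14.png

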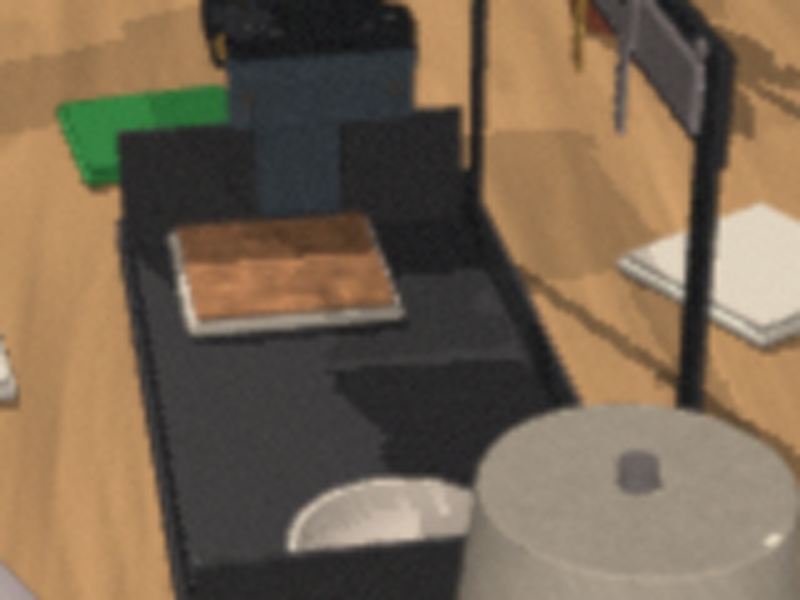

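It dropped again at about 32°. The fingers' tapered backs have rounded tips, so the contact runs out. The side view shows that the fingers' 32 mm flanks are straight and square. I'll turn the gripper 90° and push with the flanks of both fingers, slightly open, with a small fixed tilt that gives more overlap. First the joint room.

```bash
python3 -c "
from h import *
s=state(); print(np.round(s['joint_positions'],3)); print(torack(s['tool_pos']))"
```

```text
[ 0.136  0.579  1.694 -0.     0.869 -1.531]
[-0.01198008  0.08993609  0.0651699 ]
```

View pics/w14.png

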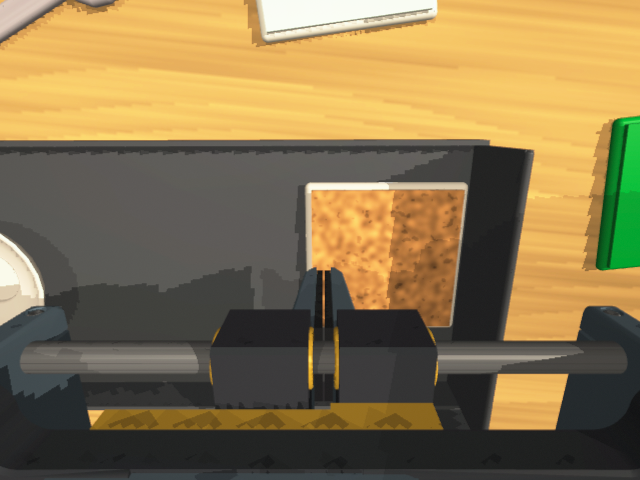

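Emit:
{"name": "carry_out", "arguments": {"steps": [[-0.004,-0.025,0.02,0,0,0,0.5],[-0.008,-0.051,0.03,0,0,-0.15,0.5],[-0.008,-0.051,0.03,0,0,-0.3,0.5],[-0.008,-0.051,0.03,0,0,-0.45,0.5],[-0.008,-0.051,0.03,0,0,-0.6,0.5],[-0.008,-0.051,0.03,0,0,-0.75,0.5],[-0.008,-0.051,0.03,0,0,-0.9,0.5],[-0.008,-0.051,0.03,0,0,-1.0,0.5],[-0.008,-0.051,0.03,0,0,-1.0,0.5],[-0.008,-0.051,0.03,0,0,-1.0,0.5]]}}

```text
time_s: 29.68
tool_pos: [0.5227, 0.0817, 0.0952]
orientation: [[-0.773, 0.634, -0.0], [0.634, 0.773, -0.0], [-0.0, -0.0, -1.0]]
wrist_force: [0.5, -0.2, 0.3]
finger_gap: 0.495
```

Emit:
{"name": "carry_out", "arguments": {"steps": [[0,0,0,0,0,-0.15,0.5],[0,0,0,0,0,-0.3,0.5],[0,0,0,0,0,-0.45,0.5],[0,0,0,0,0,-0.6,0.5],[0,0,0,0,0,-0.75,0.5],[0,0,0,0,0,-0.9,0.5],[0,0,-0.02,0,0,-1.0,0.5],[0,0,-0.04,0,0,-1.0,0.5],[0,0,-0.055,0,0,-1.0,0.5],[0,0,-0.055,0,0,-1.0,0.5]]}}

```text
time_s: 30.52
tool_pos: [0.5212, 0.0817, 0.038]
orientation: [[-0.099, 0.995, -0.004], [0.995, 0.099, -0.0], [0.0, -0.004, -1.0]]
wrist_force: [-0.3, 0.4, -0.3]
finger_gap: 0.499
```

```bash
python3 - <<'E'
from m import *; from path import tcp
s=state(); print(np.round(s['joint_positions'],3)); print(s["orientation"].round(3),s["finger_gap"])
look('w15')
c=read_camera('side'); cv2.imwrite('pics/s15.png',cv2.resize(c['pixels'][150:330,220:460,::-1],(800,600),interpolation=cv2.INTER_CUBIC))
k=dict(half=16,tau=0,s=3.5)
print(tcp(0,-8,comp=0,**k))
E
```

```text
[ 0.042  0.606  1.758 -0.     0.782 -0.057]
[[-0.099  0.995 -0.004]
 [ 0.995  0.099 -0.   ]
 [ 0.    -0.004 -1.   ]] 0.4989703292808857
rack tcp [-26.4  40.   38. ] F rack [-0.2  0.4 -0.3] t 30.5167
cork 37238 [[-59.5, 82.4, 18.3], [-14.0, 134.1, 20.1], [31.1, 174.5, 22.2]] ((-4.844047546386719, 112.85807037353516), (134.64381408691406, 130.83770751953125), 80.55858612060547)
[63.70266681 12.74793723]
```

View pics/s15.png

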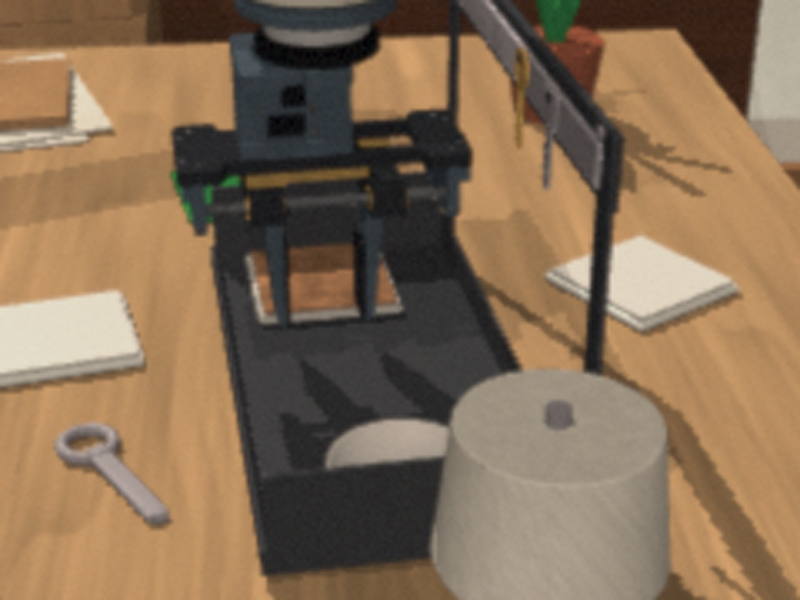

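View pics/w15.png

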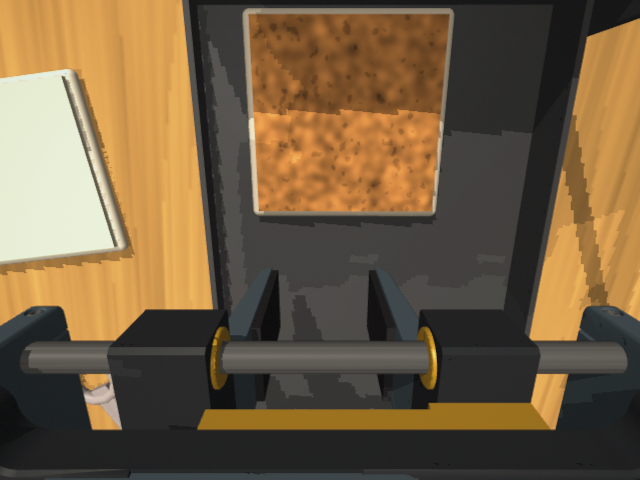

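The wrist view shows both fingers with the square flanks facing the coaster's near edge (row ~213), clear of the dish and strip. Tilt −8°, descend and approach.

Emit:
{"name": "carry_out", "arguments": {"steps": [[0.005,0.002,0,-0.06,-0.006,0,0.5],[0.007,0.001,-0.005,-0.12,-0.012,0,0.5],[0.007,0.001,-0.012,-0.177,-0.017,0,0.5],[0.007,0.001,-0.02,-0.177,-0.017,0,0.5],[0.007,0.001,-0.024,-0.177,-0.017,0,0.5],[0.006,0.007,-0.025,-0.177,-0.017,0,0.5],[0.0055,0.013,-0.025,-0.177,-0.017,0,0.5],[0.005,0.018,-0.025,-0.177,-0.017,0,0.5],[0.0048,0.0215,-0.025,-0.177,-0.017,0,0.5],[0.0048,0.0215,-0.025,-0.177,-0.017,0,0.5]]}}

```text
time_s: 31.45
tool_pos: [0.5277, 0.1039, 0.0156]
orientation: [[-0.095, 0.995, 0.014], [0.986, 0.096, -0.138], [-0.139, 0.0, -0.99]]
wrist_force: [-0.4, 0.0, -0.3]
finger_gap: 0.5
```

```bash
python3 - <<'E'
from m import *
look('w16')
E
```

```text
rack tcp [-17.8  61.6  15.6] F rack [-0.4  0.1 -0.3] t 31.45
cork 56280 [[-59.0, 85.3, 18.5], [-12.2, 129.4, 20.2], [31.2, 175.3, 121.1]] ((0.7159576416015625, 124.61758422851562), (105.58413696289062, 129.01400756835938), 86.74646759033203)
```

View pics/w16.png

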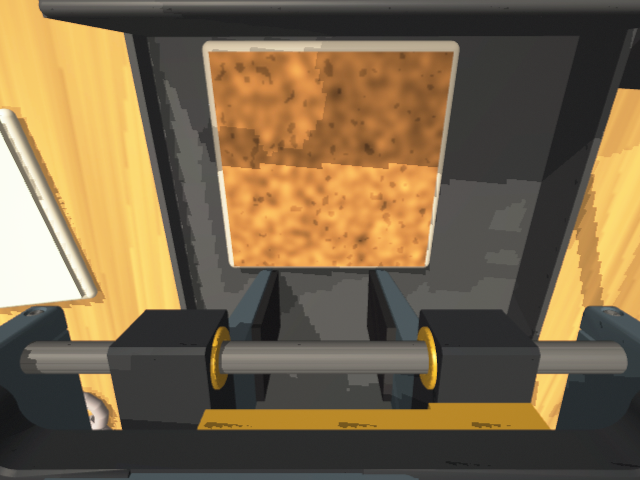

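Emit:
{"name": "carry_out", "arguments": {"steps": [[0,-0.001,-0.0015,0,0,0,0.5],[0,-0.001,-0.0028,0,0,0,0.5],[0,-0.001,-0.0028,0,0,0,0.5],[0,-0.0003,-0.0028,0,0,0,0.5],[0,0.0004,-0.0028,0,0,0,0.5],[-0.0001,0.001,-0.0028,0,0,0,0.5],[-0.0001,0.0014,-0.0028,0,0,0,0.5],[-0.0002,0.0018,-0.0028,0,0,0,0.5],[-0.0002,0.0021,-0.0028,0,0,0,0.5],[-0.0002,0.0021,-0.0028,0,0,0,0.5]]}}

```text
time_s: 32.33
tool_pos: [0.5273, 0.1054, 0.0124]
orientation: [[-0.095, 0.995, 0.013], [0.986, 0.096, -0.139], [-0.139, -0.0, -0.99]]
wrist_force: [0.1, -2.2, 2.5]
finger_gap: 0.5
```

Emit:
{"name": "carry_out", "arguments": {"steps": [[0,0.0002,0.0003,0,0,0,0.5],[0,0.0004,0.0003,0,0,0,0.5],[0,0.0006,0.0003,0,0,0,0.5],[-0.0001,0.0008,0.0003,0,0,0,0.5],[-0.0001,0.0009,0.0003,0,0,0,0.5],[-0.0001,0.0009,0.0003,0,0,0,0.5],[-0.0001,0.0009,0.0003,0,0,0,0.5],[-0.0001,0.0009,0.0003,0,0,0,0.5],[-0.0001,0.0009,0.0003,0,0,0,0.5],[-0.0001,0.0009,0.0003,0,0,0,0.5]]}}

```text
time_s: 33.17
tool_pos: [0.5273, 0.1058, 0.0127]
orientation: [[-0.095, 0.995, 0.013], [0.986, 0.096, -0.139], [-0.14, -0.0, -0.99]]
wrist_force: [2.2, -7.5, -1.2]
finger_gap: 0.499
```

Emit:
{"name": "carry_out", "arguments": {"steps": [[0,0.0002,0,0,0,0,0.5],[0,0.0003,0.001,0,0,0,0.5],[0,0.0003,0.0025,0,0,0,0.5],[0,0.0004,0.004,0,0,0,0.5],[-0.0001,0.0005,0.0055,0,0,0,0.5],[-0.0001,0.0006,0.007,0,0,0,0.5],[-0.0001,0.0007,0.0085,0,0,0,0.5],[-0.0001,0.0008,0.01,0,0,0,0.5],[-0.0001,0.0008,0.01,0,0,0,0.5],[-0.0001,0.0008,0.01,0,0,0,0.5]]}}

```text
time_s: 34.0
tool_pos: [0.5273, 0.1065, 0.0228]
orientation: [[-0.095, 0.995, 0.013], [0.986, 0.096, -0.139], [-0.14, 0.0, -0.99]]
wrist_force: [2.3, -9.5, -0.7]
finger_gap: 0.497
```

Holding at 9.5 N. Continue along the arc.

Emit:
{"name": "carry_out", "arguments": {"steps": [[0,0.0002,0.002,0,0,0,0.5],[0,0.0005,0.004,0,0,0,0.5],[-0.0001,0.0008,0.006,0,0,0,0.5],[-0.0001,0.0012,0.008,0,0,0,0.5],[-0.0001,0.0015,0.01,0,0,0,0.5],[-0.0002,0.0019,0.0115,0,0,0,0.5],[-0.0002,0.0023,0.0133,0,0,0,0.5],[-0.0003,0.0027,0.015,0,0,0,0.5],[-0.0003,0.0027,0.015,0,0,0,0.5],[-0.0003,0.0027,0.015,0,0,0,0.5]]}}

```text
time_s: 34.83
tool_pos: [0.527, 0.1091, 0.0379]
orientation: [[-0.095, 0.995, 0.014], [0.986, 0.096, -0.139], [-0.14, 0.0, -0.99]]
wrist_force: [2.6, -9.8, 1.8]
finger_gap: 0.502
```

```bash
python3 - <<'E'
from m import *
look('w17')
E
```

```text
rack tcp [-17.9  66.8  37.9] F rack [  1.6 -10.    1.8] t 34.8333
cork 42891 [[-59.1, 91.2, 20.9], [-13.8, 136.9, 32.1], [31.4, 178.0, 126.5]] ((0.09689712524414062, 131.77212524414062), (101.41731262207031, 131.74459838867188), 82.38256072998047)
```

View pics/w17.png

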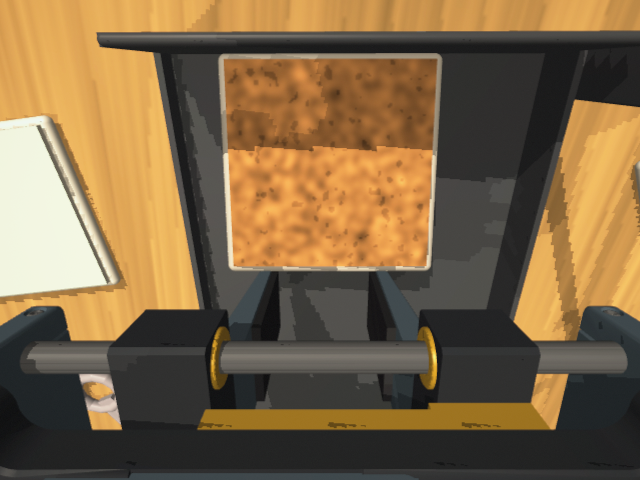

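The coaster is raised squarely on both fingers, about 15°. Continue.

Emit:
{"name": "carry_out", "arguments": {"steps": [[0,0.0005,0.002,0,0,0,0.5],[-0.0001,0.0011,0.004,0,0,0,0.5],[-0.0002,0.0018,0.006,0,0,0,0.5],[-0.0003,0.0025,0.008,0,0,0,0.5],[-0.0003,0.0032,0.01,0,0,0,0.5],[-0.0004,0.0038,0.0115,0,0,0,0.5],[-0.0005,0.0045,0.0133,0,0,0,0.5],[-0.0005,0.0052,0.015,0,0,0,0.5],[-0.0005,0.0052,0.015,0,0,0,0.5],[-0.0005,0.0052,0.015,0,0,0,0.5]]}}

```text
time_s: 35.72
tool_pos: [0.5266, 0.1142, 0.053]
orientation: [[-0.095, 0.995, 0.014], [0.986, 0.096, -0.14], [-0.14, 0.0, -0.99]]
wrist_force: [2.2, -10.2, 5.2]
finger_gap: 0.499
```

```bash
python3 - <<'E'
from m import *
look('w18')
px,P=cloud("wrist");Q=torack(P);hsv=cv2.cvtColor(px,cv2.COLOR_RGB2HSV)
m=(abs(Q[...,0]+.013)<.04)&(Q[...,1]>.09)&(Q[...,1]<.176)&(Q[...,2]>.015)&(Q[...,2]<.075)&(hsv[...,1]>90)&(px.max(-1)>60)
q=Q[m]; p=np.polyfit(q[:,1],q[:,2],1); print("tilt",np.degrees(np.arctan(-p[0])))
E
```

```text
rack tcp [-17.9  71.9  53. ] F rack [  1.2 -10.4   5.2] t 35.7167
cork 36942 [[-59.0, 97.1, 22.0], [-13.9, 137.9, 40.1], [31.4, 178.2, 58.3]] ((-0.1420745849609375, 137.08480834960938), (83.9935531616211, 128.79449462890625), 89.13716125488281)
tilt 23.89684524743075
```

The force is fine, but the measured tilt (23.9°) says the overlap is shrinking. From here I'll turn the tool rigidly with the coaster about the corner, slowly, so the contact can't roll further.

```bash
cat > rig_rot.py <<'E'
import numpy as np
def rows(y,z,degs,piv=(176.5,13.5)):
    r=np.array([y-piv[0],z-piv[1]])
    for d in degs:
        t=np.radians(d); q=np.array([r[0]*np.cos(t)+r[1]*np.sin(t),-r[0]*np.sin(t)+r[1]*np.cos(t)])-r
        print(d,"w:",np.round([-.0976*q[0]/1e3,.9952*q[0]/1e3,q[1]/1e3],4),"turn",np.round(-d/45*np.array([.9952,.0976]),4))
E
python3 -c "
from rig_rot import rows
rows(72.8,52.8,[.3,.8,1.4,2.0,2.6,3.2,3.7,4.0,8])"
```

```text
0.3 w: [-0.      0.0002  0.0005] turn [-0.0066 -0.0007]
0.8 w: [-0.0001  0.0006  0.0014] turn [-0.0177 -0.0017]
1.4 w: [-0.0001  0.001   0.0025] turn [-0.031 -0.003]
2.0 w: [-0.0001  0.0014  0.0036] turn [-0.0442 -0.0043]
2.6 w: [-0.0002  0.0019  0.0047] turn [-0.0575 -0.0056]
3.2 w: [-0.0002  0.0023  0.0057] turn [-0.0708 -0.0069]
3.7 w: [-0.0003  0.0027  0.0066] turn [-0.0818 -0.008 ]
4.0 w: [-0.0003  0.003   0.0071] turn [-0.0885 -0.0087]
8 w: [-0.0006  0.0064  0.014 ] turn [-0.1769 -0.0174]
```

Emit:
{"name": "carry_out", "arguments": {"steps": [[0,0.0002,0.0005,-0.0066,-0.0007,0,0.5],[-0.0001,0.0006,0.0014,-0.0177,-0.0017,0,0.5],[-0.0001,0.001,0.0025,-0.031,-0.003,0,0.5],[-0.0001,0.0014,0.0036,-0.0442,-0.0043,0,0.5],[-0.0002,0.0019,0.0047,-0.0575,-0.0056,0,0.5],[-0.0002,0.0023,0.0057,-0.0708,-0.0069,0,0.5],[-0.0003,0.0027,0.0066,-0.0818,-0.008,0,0.5],[-0.0003,0.003,0.0071,-0.0885,-0.0087,0,0.5],[-0.0003,0.003,0.0071,-0.0885,-0.0087,0,0.5],[-0.0003,0.003,0.0071,-0.0885,-0.0087,0,0.5]]}}

```text
time_s: 36.65
tool_pos: [0.5263, 0.117, 0.0602]
orientation: [[-0.094, 0.995, 0.02], [0.973, 0.097, -0.209], [-0.21, 0.0, -0.978]]
wrist_force: [3.3, -13.6, 4.5]
finger_gap: 0.502
```

Contact holds with the tool turning (13.6 N). Continue the same way, easing the push slightly.

```bash
python3 -c "
from rig_rot import rows
rows(75.9,59.9,[.5,1.2,2,2.8,3.6,4.4,5.2,6,6.5,7])
print();rows(81.5,71.5,[.8,1.6,2.5,3.4,4.3,5.2,6.1,7,8])"
```

```text
0.5 w: [-0.      0.0004  0.0009] turn [-0.0111 -0.0011]
1.2 w: [-0.0001  0.001   0.0021] turn [-0.0265 -0.0026]
2 w: [-0.0002  0.0017  0.0035] turn [-0.0442 -0.0043]
2.8 w: [-0.0002  0.0024  0.0049] turn [-0.0619 -0.0061]
3.6 w: [-0.0003  0.0031  0.0062] turn [-0.0796 -0.0078]
4.4 w: [-0.0004  0.0038  0.0076] turn [-0.0973 -0.0095]
5.2 w: [-0.0005  0.0046  0.0089] turn [-0.115  -0.0113]
6 w: [-0.0005  0.0054  0.0103] turn [-0.1327 -0.013 ]
6.5 w: [-0.0006  0.0059  0.0111] turn [-0.1438 -0.0141]
7 w: [-0.0006  0.0064  0.0119] turn [-0.1548 -0.0152]

0.8 w: [-0.0001  0.0008  0.0013] turn [-0.0177 -0.0017]
1.6 w: [-0.0002  0.0016  0.0026] turn [-0.0354 -0.0035]
2.5 w: [-0.0003  0.0026  0.0041] turn [-0.0553 -0.0054]
3.4 w: [-0.0004  0.0036  0.0055] turn [-0.0752 -0.0074]
4.3 w: [-0.0005  0.0046  0.007 ] turn [-0.0951 -0.0093]
5.2 w: [-0.0006  0.0056  0.0084] turn [-0.115  -0.0113]
6.1 w: [-0.0007  0.0067  0.0098] turn [-0.1349 -0.0132]
7 w: [-0.0008  0.0077  0.0111] turn [-0.1548 -0.0152]
8 w: [-0.0009  0.009   0.0127] turn [-0.1769 -0.0174]
```

Emit:
{"name": "carry_out", "arguments": {"steps": [[0,0.0004,0.0009,-0.0111,-0.0011,0,0.5],[-0.0001,0.0009,0.0021,-0.0265,-0.0026,0,0.5],[-0.0002,0.0016,0.0035,-0.0442,-0.0043,0,0.5],[-0.0002,0.0022,0.0049,-0.0619,-0.0061,0,0.5],[-0.0003,0.0029,0.0062,-0.0796,-0.0078,0,0.5],[-0.0004,0.0036,0.0076,-0.0973,-0.0095,0,0.5],[-0.0005,0.0043,0.0089,-0.115,-0.0113,0,0.5],[-0.0005,0.0051,0.0103,-0.1327,-0.013,0,0.5],[-0.0005,0.0051,0.0103,-0.1327,-0.013,0,0.5],[-0.0005,0.0051,0.0103,-0.1327,-0.013,0,0.5]]}}

```text
time_s: 37.48
tool_pos: [0.5255, 0.1227, 0.0703]
orientation: [[-0.092, 0.995, 0.03], [0.946, 0.097, -0.309], [-0.31, -0.0, -0.951]]
wrist_force: [2.1, -6.9, 3.8]
finger_gap: 0.504
```

```bash
cat >> m.py <<'E'
def tilt():
    h.STATE=state()
    px,P=cloud("wrist");Q=torack(P);hsv=cv2.cvtColor(px,cv2.COLOR_RGB2HSV)
    m=(abs(Q[...,0]+.013)<.04)&(Q[...,1]>.09)&(Q[...,1]<.18)&(Q[...,2]>.015)&(Q[...,2]<.12)&(hsv[...,1]>90)&(px.max(-1)>60)
    q=Q[m]
    c=q.mean(0); u,s_,v=np.linalg.svd(q-c,full_matrices=False); n=v[2]*np.sign(v[2,1] if abs(v[2,1])>.3 else v[2,2])
    print("normal",n.round(3),"tilt",np.degrees(np.arctan2(n[1],n[2])),"res",s_[2]/np.sqrt(len(q)),"ctr",c.round(4), "range y",np.percentile(q[:,1],[1,99]).round(4),"z",np.percentile(q[:,2],[1,99]).round(4))
    return px
E
python3 -c "
from m import *
px=tilt(); cv2.imwrite('pics/w19.png',px[:,:,::-1])
s=state(); print(torack(s['tool_pos']))"
```

```text
normal [-0.     0.561  0.827] tilt 34.15789584031904 res 0.00064193879996677 ctr [-0.013   0.1386  0.0483] range y [0.106  0.1708] z [0.0263 0.0704]
[-0.01815373  0.08036232  0.07031272]
```

View pics/w19.png

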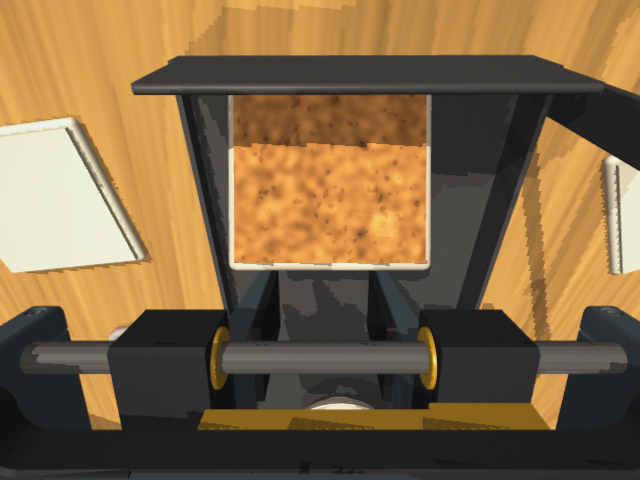

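Held: plane fit gives 34° with the tool at 18°. Continue with slightly more push.

Emit:
{"name": "carry_out", "arguments": {"steps": [[-0.0001,0.001,0.0013,-0.0177,-0.0017,0,0.5],[-0.0002,0.0018,0.0026,-0.0354,-0.0035,0,0.5],[-0.0003,0.0028,0.0041,-0.0553,-0.0054,0,0.5],[-0.0004,0.0038,0.0055,-0.0752,-0.0074,0,0.5],[-0.0005,0.0048,0.007,-0.0951,-0.0093,0,0.5],[-0.0006,0.0058,0.0084,-0.115,-0.0113,0,0.5],[-0.0007,0.0069,0.0098,-0.1349,-0.0132,0,0.5],[-0.0008,0.0079,0.0111,-0.1548,-0.0152,0,0.5],[-0.0008,0.0079,0.0111,-0.1548,-0.0152,0,0.5],[-0.0008,0.0079,0.0111,-0.1548,-0.0152,0,0.5]]}}

```text
time_s: 38.37
tool_pos: [0.5247, 0.1302, 0.0816]
orientation: [[-0.087, 0.995, 0.041], [0.901, 0.096, -0.423], [-0.425, -0.0, -0.905]]
wrist_force: [2.2, -9.8, 6.0]
finger_gap: 0.499
```

```bash
python3 -c "
from m import *
tilt()
s=state(); t=torack(s['tool_pos'])*1000;print(t)
from rig_rot import rows
rows(t[1]+.7,t[2]-.3,[.8,1.6,2.5,3.4,4.3,5.2,6.1,7,8])"
```

```text
normal [0.001 0.657 0.754] tilt 41.098913723694295 res 0.0007257582394073938 ctr [-0.0129  0.1396  0.0557] range y [0.1131 0.1658] z [0.0327 0.0787]
[-18.24896059  87.93121252  81.61507701]
0.8 w: [-0.0001  0.001   0.0012] turn [-0.0177 -0.0017]
1.6 w: [-0.0002  0.0019  0.0024] turn [-0.0354 -0.0035]
2.5 w: [-0.0003  0.003   0.0038] turn [-0.0553 -0.0054]
3.4 w: [-0.0004  0.0042  0.0051] turn [-0.0752 -0.0074]
4.3 w: [-0.0005  0.0053  0.0064] turn [-0.0951 -0.0093]
5.2 w: [-0.0006  0.0065  0.0077] turn [-0.115  -0.0113]
6.1 w: [-0.0008  0.0077  0.009 ] turn [-0.1349 -0.0132]
7 w: [-0.0009  0.0089  0.0102] turn [-0.1548 -0.0152]
8 w: [-0.001   0.0102  0.0116] turn [-0.1769 -0.0174]
```

Emit:
{"name": "carry_out", "arguments": {"steps": [[-0.0001,0.001,0.0012,-0.0177,-0.0017,0,0.5],[-0.0002,0.0019,0.0024,-0.0354,-0.0035,0,0.5],[-0.0003,0.003,0.0038,-0.0553,-0.0054,0,0.5],[-0.0004,0.0042,0.0051,-0.0752,-0.0074,0,0.5],[-0.0005,0.0053,0.0064,-0.0951,-0.0093,0,0.5],[-0.0006,0.0065,0.0077,-0.115,-0.0113,0,0.5],[-0.0008,0.0077,0.009,-0.1349,-0.0132,0,0.5],[-0.0009,0.0089,0.0102,-0.1548,-0.0152,0,0.5],[-0.001,0.0102,0.0116,-0.1769,-0.0174,0,0.5],[-0.001,0.0102,0.0116,-0.1769,-0.0174,0,0.5]]}}

```text
time_s: 39.25
tool_pos: [0.5237, 0.1403, 0.0936]
orientation: [[-0.081, 0.995, 0.053], [0.833, 0.096, -0.545], [-0.548, 0.0, -0.836]]
wrist_force: [1.4, -11.3, 12.4]
finger_gap: 0.497
```

```bash
python3 -c "
from m import *
px=tilt(); cv2.imwrite('pics/w20.png',px[:,:,::-1])
s=state(); t=torack(s['tool_pos'])*1000;print(t, s['joint_positions'].round(2))
from rig_rot import rows
rows(t[1]+.7,t[2]-.3,[1,2,3,4,5,6,7,8,9,10])"
```

```text
normal [0.   0.76 0.65] tilt 49.452290646937186 res 0.000743201881597351 ctr [-0.0129  0.1424  0.0642] range y [0.1223 0.1624] z [0.0408 0.0876]
[-18.26253092  98.03532052  93.56069975] [ 0.48  0.68  1.57 -0.57  1.2   0.68]
1 w: [-0.0001  0.0014  0.0013] turn [-0.0221 -0.0022]
2 w: [-0.0003  0.0028  0.0027] turn [-0.0442 -0.0043]
3 w: [-0.0004  0.0043  0.004 ] turn [-0.0663 -0.0065]
4 w: [-0.0006  0.0057  0.0052] turn [-0.0885 -0.0087]
5 w: [-0.0007  0.0072  0.0065] turn [-0.1106 -0.0108]
6 w: [-0.0009  0.0087  0.0077] turn [-0.1327 -0.013 ]
7 w: [-0.001   0.0103  0.0089] turn [-0.1548 -0.0152]
8 w: [-0.0012  0.0118  0.01  ] turn [-0.1769 -0.0174]
9 w: [-0.0013  0.0134  0.0112] turn [-0.199  -0.0195]
10 w: [-0.0015  0.015   0.0123] turn [-0.2212 -0.0217]
```

View pics/w20.png

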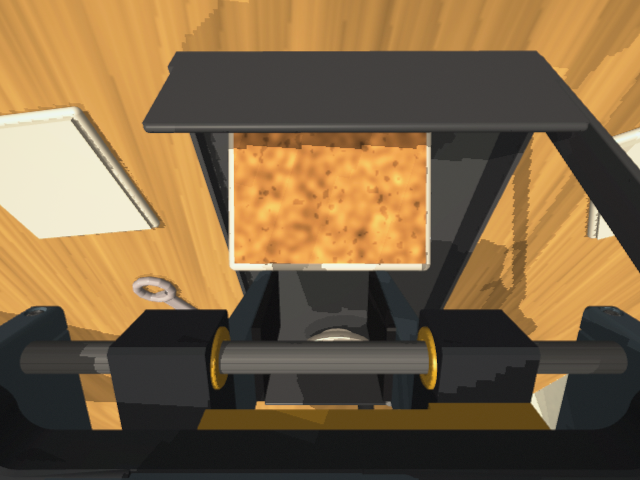

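At 49° and steady, but the vertical force is growing, so I'll back off 0.4 mm along the coaster while turning on.

Emit:
{"name": "carry_out", "arguments": {"steps": [[-0.0001,0.0013,0.0015,-0.0221,-0.0022,0,0.5],[-0.0003,0.0026,0.0029,-0.0442,-0.0043,0,0.5],[-0.0004,0.0041,0.0042,-0.0663,-0.0065,0,0.5],[-0.0006,0.0055,0.0055,-0.0885,-0.0087,0,0.5],[-0.0007,0.007,0.0068,-0.1106,-0.0108,0,0.5],[-0.0009,0.0085,0.008,-0.1327,-0.013,0,0.5],[-0.001,0.0101,0.0092,-0.1548,-0.0152,0,0.5],[-0.0012,0.0116,0.0103,-0.1769,-0.0174,0,0.5],[-0.0013,0.0132,0.0115,-0.199,-0.0195,0,0.5],[-0.0015,0.0148,0.0126,-0.2212,-0.0217,0,0.5]]}}

```text
time_s: 40.13
tool_pos: [0.5222, 0.155, 0.1064]
orientation: [[-0.069, 0.995, 0.066], [0.726, 0.096, -0.681], [-0.684, 0.001, -0.729]]
wrist_force: [0.5, -7.6, 11.8]
finger_gap: 0.499
```

```bash
python3 -c "
from m import *
px=tilt(); cv2.imwrite('pics/w21.png',px[:,:,::-1])
s=state(); t=torack(s['tool_pos'])*1000;print(t, s['joint_positions'].round(2),s['wrist_force'])
from rig_rot import rows
rows(t[1]+.5,t[2]-.3,[1,2,3,4,5,6,7,8,9,10])"
```

```text
normal [0.    0.865 0.502] tilt 59.84695757212798 res 0.0007294465279479599 ctr [-0.013   0.149   0.0736] range y [0.1357 0.1623] z [0.051  0.0961]
[-18.31477759 113.22465371 106.44249446] [ 0.58  0.75  1.49 -0.67  1.37  0.78] [ 0.89026906 -9.82281954 15.58724481]
1 w: [-0.0002  0.0016  0.0011] turn [-0.0221 -0.0022]
2 w: [-0.0003  0.0033  0.0021] turn [-0.0442 -0.0043]
3 w: [-0.0005  0.0049  0.0032] turn [-0.0663 -0.0065]
4 w: [-0.0006  0.0066  0.0042] turn [-0.0885 -0.0087]
5 w: [-0.0008  0.0083  0.0051] turn [-0.1106 -0.0108]
6 w: [-0.001   0.01    0.0061] turn [-0.1327 -0.013 ]
7 w: [-0.0011  0.0117  0.007 ] turn [-0.1548 -0.0152]
8 w: [-0.0013  0.0134  0.0078] turn [-0.1769 -0.0174]
9 w: [-0.0015  0.0152  0.0087] turn [-0.199  -0.0195]
10 w: [-0.0017  0.017   0.0095] turn [-0.2212 -0.0217]
```

60° and holding. Now I'll keep the tool tilt and follow the arc to about 75°, again relaxing the compression.

Emit:
{"name": "carry_out", "arguments": {"steps": [[-0.0002,0.0019,0.0015,0,0,0,0.5],[-0.0004,0.004,0.0028,0,0,0,0.5],[-0.0006,0.0062,0.0039,0,0,0,0.5],[-0.0008,0.0084,0.0049,0,0,0,0.5],[-0.001,0.0106,0.0059,0,0,0,0.5],[-0.0012,0.0129,0.0068,0,0,0,0.5],[-0.0014,0.0152,0.0076,0,0,0,0.5],[-0.0017,0.0175,0.0084,0,0,0,0.5],[-0.0017,0.0175,0.0084,0,0,0,0.5],[-0.0017,0.0175,0.0084,0,0,0,0.5]]}}

```text
time_s: 41.02
tool_pos: [0.5205, 0.1728, 0.1149]
orientation: [[-0.069, 0.995, 0.066], [0.727, 0.096, -0.68], [-0.684, 0.001, -0.73]]
wrist_force: [1.1, -4.9, 13.3]
finger_gap: 0.499
```

```bash
python3 -c "
from m import *
px=tilt(); cv2.imwrite('pics/w22.png',px[:,:,::-1])
s=state(); t=torack(s['tool_pos'])*1000;print(t,s['wrist_force'])
c=read_camera('side'); cv2.imwrite('pics/s22.png',cv2.resize(c['pixels'][120:300,220:460,::-1],(800,600),interpolation=cv2.INTER_CUBIC))
"
```

```text
normal [-0.     0.951  0.308] tilt 72.0513596165829 res 0.0006596402953031125 ctr [-0.013   0.1607  0.0813] range y [0.1527 0.1685] z [0.0579 0.1031]
[-18.2267382  130.75132485 114.86372987] [ 0.4257052  -6.60890719 13.58486087]
```

View pics/s22.png

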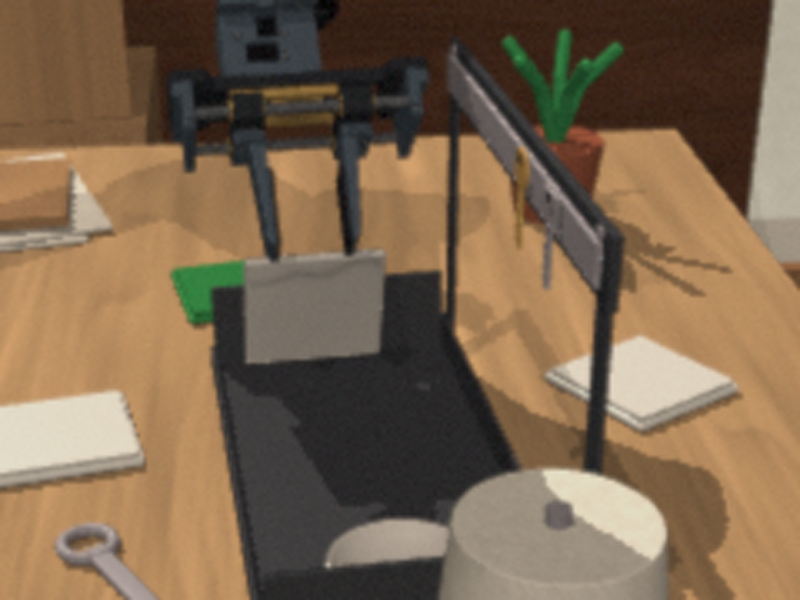

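View pics/w22.png

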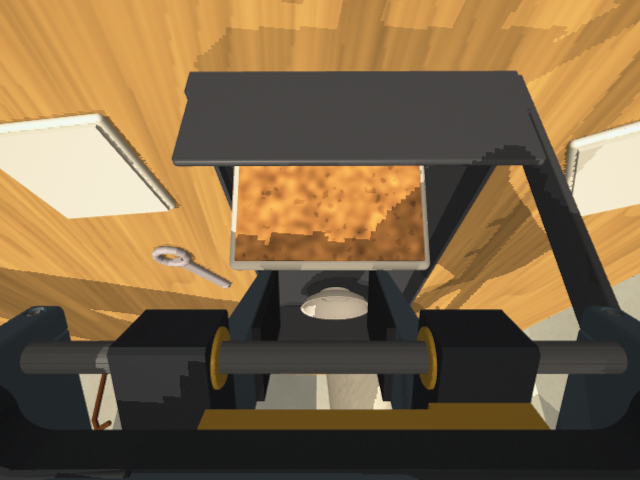

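The side view shows the coaster nearly upright (72°) at the cheek, with both fingertips on its top edge. I'll continue to about 84°.

Emit:
{"name": "carry_out", "arguments": {"steps": [[-0.0002,0.0021,0.0009,0,0,0,0.5],[-0.0004,0.0043,0.0014,0,0,0,0.5],[-0.0006,0.0066,0.0019,0,0,0,0.5],[-0.0009,0.0089,0.0024,0,0,0,0.5],[-0.0011,0.0112,0.0029,0,0,0,0.5],[-0.0013,0.0136,0.0034,0,0,0,0.5],[-0.0016,0.016,0.0037,0,0,0,0.5],[-0.0018,0.0184,0.004,0,0,0,0.5],[-0.0018,0.0184,0.004,0,0,0,0.5],[-0.0018,0.0184,0.004,0,0,0,0.5]]}}

```text
time_s: 41.95
tool_pos: [0.5188, 0.1915, 0.1191]
orientation: [[-0.069, 0.995, 0.067], [0.727, 0.096, -0.68], [-0.683, 0.002, -0.73]]
wrist_force: [-0.7, -3.1, 16.5]
finger_gap: 0.499
```

```bash
python3 -c "
from m import *
px=tilt(); cv2.imwrite('pics/w23.png',px[:,:,::-1])
s=state(); t=torack(s['tool_pos'])*1000;print(t,s['wrist_force'])
c=read_camera('side'); cv2.imwrite('pics/s23.png',cv2.resize(c['pixels'][120:300,220:460,::-1],(800,600),interpolation=cv2.INTER_CUBIC))
"
```

```text
normal [-0.002  0.994  0.111] tilt 83.63513445484816 res 0.0006725910909380552 ctr [-0.0131  0.1741  0.0869] range y [0.1697 0.177 ] z [0.0651 0.1061]
[-18.10308249 149.52435756 119.07271083] [-0.31493895 -2.97869749 16.98234219]
```

View pics/s23.png

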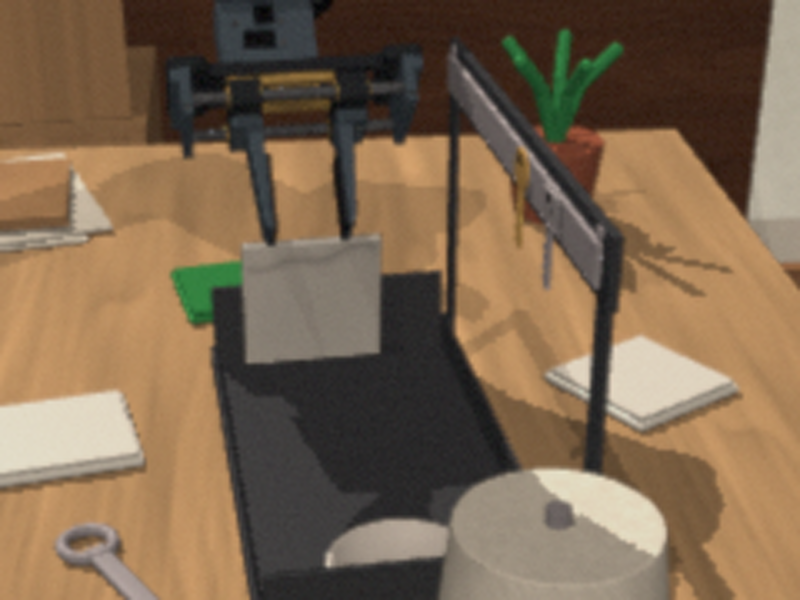

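The tilt is 83.6°, so the first milestone range is reached. Next I'll unload the downward force and push the top on past upright, so that the foot slides out.

Emit:
{"name": "carry_out", "arguments": {"steps": [[-0.0001,0.0005,0.0004,0,0,0,0.5],[-0.0001,0.0015,0.0008,0,0,0,0.5],[-0.0003,0.0029,0.0011,0,0,0,0.5],[-0.0004,0.0043,0.0013,0,0,0,0.5],[-0.0005,0.0056,0.0014,0,0,0,0.5],[-0.0007,0.0069,0.0013,0,0,0,0.5],[-0.0008,0.0082,0.0012,0,0,0,0.5],[-0.0009,0.0095,0.0011,0,0,0,0.5],[-0.0009,0.0095,0.0011,0,0,0,0.5],[-0.0009,0.0095,0.0011,0,0,0,0.5]]}}

```text
time_s: 42.88
tool_pos: [0.5179, 0.2011, 0.1199]
orientation: [[-0.069, 0.995, 0.067], [0.727, 0.096, -0.68], [-0.683, 0.001, -0.73]]
wrist_force: [-0.7, -2.3, 14.1]
finger_gap: 0.499
```

```bash
python3 -c "
from m import *
px=tilt(); cv2.imwrite('pics/w24.png',px[:,:,::-1])
s=state(); t=torack(s['tool_pos'])*1000;print(t,s['wrist_force'])
px,P=cloud('side'); cv2.imwrite('pics/s24.png',cv2.resize(px[120:300,220:460,::-1],(800,600),interpolation=cv2.INTER_CUBIC))
Q=torack(P)
# marble face from side cam
m=(abs(Q[...,0]+.013)<.045)&(Q[...,1]>.14)&(Q[...,1]<.2)&(Q[...,2]>.02)&(Q[...,2]<.1)&(px.min(-1)>90)
q=Q[m];print(len(q),np.percentile(q,[2,50,98],axis=0).round(4)); 
if len(q)>50:
  p=np.polyfit(q[:,2],q[:,1],1); print('lean deg past upright',np.degrees(np.arctan(p[0])),'marble y at z=.02,.1',np.polyval(p,[.02,.1]))
"
```

```text
normal [-0.     0.999  0.034] tilt 88.06150395917318 res 0.0005912939141638494 ctr [-0.0145  0.1791  0.1053] range y [0.1777 0.18  ] z [0.0875 0.1064]
[-18.08533391 159.2435909  119.85716343] [-0.07200628 -2.27572052 14.28365167]
1122 [[-0.0563  0.1665  0.0217]
 [-0.0129  0.1703  0.0614]
 [ 0.0314  0.1738  0.0982]]
lean deg past upright 0.12242255191053596 marble y at z=.02,.1 [0.17020599 0.17037692]
```

View pics/w24.png

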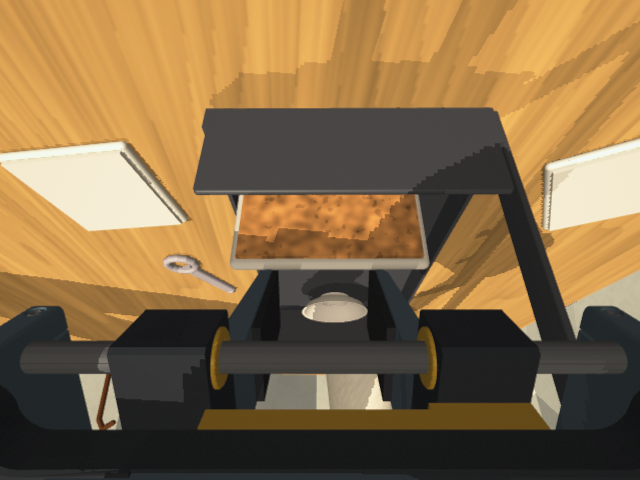

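Upright now. Push the top about 9 mm further with less downward load.

Emit:
{"name": "carry_out", "arguments": {"steps": [[-0.0001,0.001,0.0003,0,0,0,0.5],[-0.0002,0.0021,0.0005,0,0,0,0.5],[-0.0003,0.0033,0.0006,0,0,0,0.5],[-0.0004,0.0045,0.0006,0,0,0,0.5],[-0.0006,0.0057,0.0005,0,0,0,0.5],[-0.0007,0.0069,0.0004,0,0,0,0.5],[-0.0008,0.0081,0.0003,0,0,0,0.5],[-0.0009,0.0093,0.0001,0,0,0,0.5],[-0.0009,0.0093,0.0001,0,0,0,0.5],[-0.0009,0.0093,0.0001,0,0,0,0.5]]}}

```text
time_s: 43.82
tool_pos: [0.5169, 0.2108, 0.1189]
orientation: [[-0.07, 0.995, 0.066], [0.728, 0.096, -0.679], [-0.682, 0.001, -0.731]]
wrist_force: [0.5, -1.0, -0.5]
finger_gap: 0.497
```

```bash
cat >> m.py <<'E'
def face(tag,box=(120,300,220,460)):
    s=state(); t=torack(s['tool_pos'])*1000;print(t.round(1),s['wrist_force'].round(1),s['time_s'])
    px,P=cloud('side'); a0,a1,b0,b1=box
    cv2.imwrite(f'pics/{tag}.png',cv2.resize(px[a0:a1,b0:b1,::-1],(800,600),interpolation=cv2.INTER_CUBIC))
    Q=torack(P)
    m=(abs(Q[...,0]+.013)<.045)&(Q[...,1]>.10)&(Q[...,1]<.22)&(Q[...,2]>.02)&(Q[...,2]<.105)&(px.min(-1)>90)
    q=Q[m]
    if len(q)>50:
        print(len(q),np.percentile(q,[2,50,98],axis=0).round(4).tolist()); 
        c=q.mean(0);v=np.linalg.svd(q-c,full_matrices=False)[2][2]; v*=-np.sign(v[1])
        print('marble normal',v.round(3),'lean past upright',np.degrees(np.arctan2(v[2],-v[1])),'ctr',c.round(4))
E
python3 -c "
from m import *
face('s25')"
```

```text
[-18.1 169.  118.9] [ 0.5 -1.  -0.5] 43.8167
1331 [[-0.0562, 0.1569, 0.0218], [-0.0132, 0.1687, 0.0631], [0.0299, 0.1802, 0.1036]]
marble normal [-0.001 -0.969  0.247] lean past upright 14.274716906003299 ctr [-0.0133  0.1686  0.063 ]
```

View pics/s25.png

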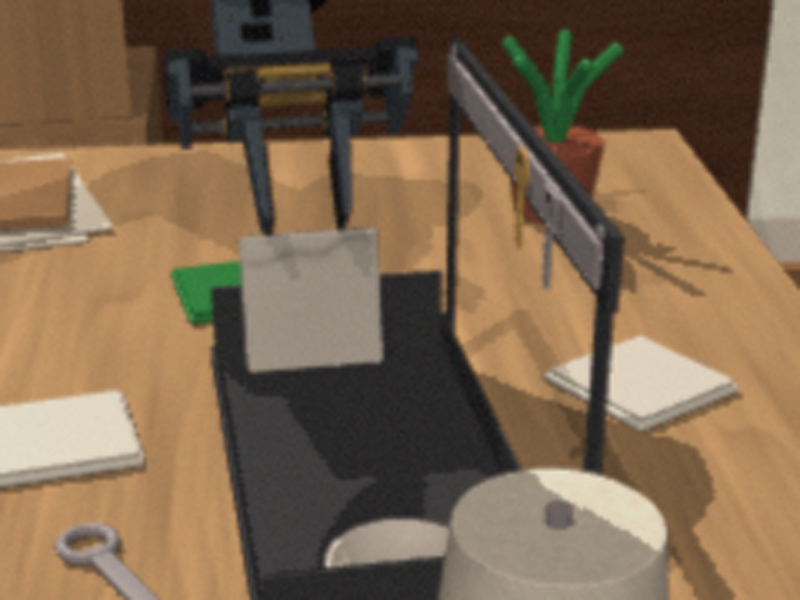

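It now leans about 14° past upright on the cheek's top edge, the force is zero and it stays. Next I'll compute the pinch pose across the thickness at the top.

```bash
cat > pose.py <<'E'
from h import *
from scipy.spatial.transform import Rotation as Rn
ex=np.array([.9952,.0976,0])
def orient(phi): # degrees, jaw along rack y, camera to robot
    B=np.array([[-.9952,-.0976,0],[-.0976,.9952,0],[0,0,-1.]]).T
    B=np.column_stack([[-.9952,-.0976,0],[-.0976,.9952,0],[0,0,-1]])
    return Rn.from_rotvec(np.radians(phi)*ex)*Rn.from_matrix(B)
def toworld(y,z,x=-13.3):
    return np.r_[O+R@(np.array([x,y])/1000),z/1000]
def rel(y,z,phi,x=-13.3,frac=1.):
    s=state(); d=toworld(y,z,x)-s["tool_pos"]
    rv=(orient(phi)*Rn.from_matrix(s["orientation"]).inv()).as_rotvec()/(np.pi/4)
    print("shift",d.round(4),"turn",(rv*frac).round(3),"|deg|",np.linalg.norm(rv)*45)
E
python3 -c "
from pose import *
rel(187.2,130,-14.3,frac=1)
rel(187.2,130,-14.3,frac=.5)"
```

```text
shift [0.003  0.0187 0.0111] turn [0.403 1.012 1.772] |deg| 93.60329991761351
shift [0.003  0.0187 0.0111] turn [0.202 0.506 0.886] |deg| 93.60329991761351
```

Emit:
{"name": "carry_out", "arguments": {"steps": [[0,-0.001,0.02,0,0,0,0.5],[0,-0.001,0.05,0.0,0.0,0.0,0.55],[0.003,0.01,0.07,0.029,0.072,0.127,0.6],[0.003,0.019,0.07,0.058,0.145,0.253,0.6],[0.003,0.019,0.07,0.087,0.217,0.38,0.6],[0.003,0.019,0.07,0.115,0.289,0.506,0.6],[0.003,0.019,0.07,0.144,0.361,0.633,0.6],[0.003,0.019,0.07,0.173,0.434,0.76,0.6],[0.003,0.019,0.07,0.202,0.506,0.886,0.6],[0.003,0.019,0.07,0.202,0.506,0.886,0.6]]}}

```text
time_s: 44.7
tool_pos: [0.5201, 0.2291, 0.1898]
orientation: [[-0.76, 0.633, 0.15], [0.512, 0.724, -0.462], [-0.401, -0.274, -0.874]]
wrist_force: [0.2, 0.3, 0.8]
finger_gap: 0.6
```

```bash
python3 -c "
from pose import *
from m import face
face('s26')
rel(187.2,130,-14.3)"
```

```text
[-13.1 186.9 189.8] [0.2 0.3 0.8] 44.7
1328 [[-0.0561, 0.157, 0.0216], [-0.0132, 0.1687, 0.0633], [0.0302, 0.1804, 0.1033]]
marble normal [ 0.001 -0.969  0.246] lean past upright 14.248843496202 ctr [-0.013   0.1686  0.063 ]
shift [-0.0002  0.0003 -0.0596] turn [0.201 0.507 0.89 ] |deg| 46.96815043514466
```

The coaster stays leaning, its pose unchanged. I'll finish the turn and come down to hover.

Emit:
{"name": "carry_out", "arguments": {"steps": [[0,0,0,0.029,0.072,0.127,0.6],[0,0,0,0.058,0.145,0.254,0.6],[0,0,0,0.087,0.217,0.381,0.6],[0,0,0,0.115,0.29,0.508,0.6],[0,0,0,0.144,0.362,0.635,0.6],[0,0,0,0.173,0.434,0.762,0.6],[0,0,-0.02,0.201,0.507,0.89,0.6],[0,0.0003,-0.04,0.201,0.507,0.89,0.6],[0,0.0003,-0.0596,0.201,0.507,0.89,0.6],[0,0.0003,-0.0596,0.201,0.507,0.89,0.6]]}}

```text
time_s: 45.58
tool_pos: [0.5182, 0.2291, 0.1259]
orientation: [[-0.995, -0.094, 0.019], [-0.096, 0.964, -0.249], [0.005, -0.25, -0.968]]
wrist_force: [-1.3, 0.1, 0.5]
finger_gap: 0.598
```

```bash
python3 -c "
from pose import *
import m; from m import look
rel(178.8-1.5,82.8,-14.3)
m.h.STATE=state(); px,P=m.cloud('wrist'); cv2.imwrite('pics/w27.png',px[:,:,::-1]); Q=torack(P)
q=Q[(abs(Q[...,0]+.03)<.02)&(abs(Q[...,1]-.185)<.02)&(Q[...,2]>.09)&(Q[...,2]<.125)]
print(len(q),np.percentile(q,[1,50,99],axis=0).round(4) if len(q) else '')
"
```

```text
shift [ 0.0027 -0.0095 -0.0431] turn [ 0.004 -0.006  0.002] |deg| 0.3496292547566475
1187 [[-0.0497  0.1811  0.1007]
 [-0.0308  0.1862  0.1059]
 [-0.0104  0.1901  0.1081]]
```

View pics/w27.png

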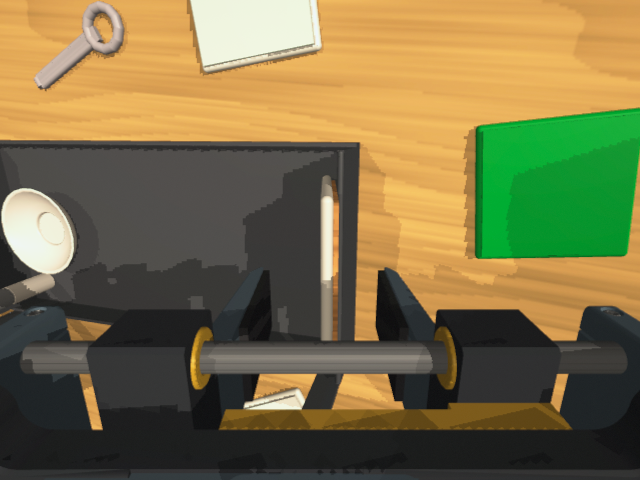

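The top edge (column 327) sits between the open fingers (258–390), and its measured position (186,107) matches the estimate. Descend along the coaster plane.

Emit:
{"name": "carry_out", "arguments": {"steps": [[0.0006,-0.002,-0.009,0,0,0,0.5],[0.0012,-0.004,-0.018,0,0,0,0.45],[0.0018,-0.006,-0.027,0,0,0,0.4],[0.0024,-0.008,-0.036,0,0,0,0.35],[0.0027,-0.0095,-0.043,0,0,0,0.3],[0.0027,-0.0095,-0.043,0,0,0,0.3],[0.0027,-0.0095,-0.043,0,0,0,0.25],[0.0027,-0.0095,-0.043,0,0,0,0.25],[0.0027,-0.0095,-0.043,0,0,0,0.2],[0.0027,-0.0095,-0.043,0,0,0,0.2]]}}

```text
time_s: 46.47
tool_pos: [0.5229, 0.2206, 0.0868]
orientation: [[-0.995, -0.097, 0.025], [-0.101, 0.964, -0.245], [-0.0, -0.247, -0.969]]
wrist_force: [-0.5, -0.1, -0.2]
finger_gap: 0.202
```

```bash
python3 -c "
from m import *
face('s28')
px=cloud
h.STATE=state(); px,P=cloud('wrist'); cv2.imwrite('pics/w28.png',px[:,:,::-1])"
```

```text
[-11.2 178.2  86.8] [-0.5 -0.1 -0.2] 46.4667
1195 [[-0.0563, 0.1566, 0.0217], [-0.0149, 0.1678, 0.0587], [0.0302, 0.1794, 0.102]]
marble normal [ 0.003 -0.969  0.247] lean past upright 14.317336712780866 ctr [-0.0138  0.1677  0.0592]
```

View pics/w28.png

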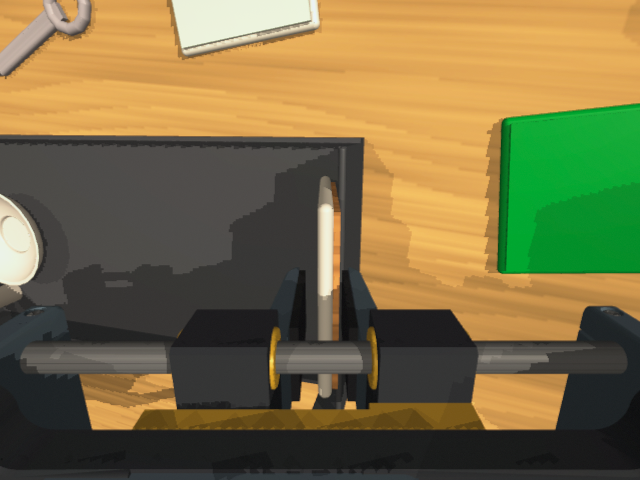

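The coaster stands between the pads. Slightly deeper, then close.

Emit:
{"name": "carry_out", "arguments": {"steps": [[0,-0.0005,-0.002,0,0,0,0.2],[0,-0.001,-0.004,0,0,0,0.18],[0,-0.001,-0.004,0,0,0,0.16],[0,-0.001,-0.004,0,0,0,0.14],[0,-0.001,-0.004,0,0,0,0.12],[0,-0.001,-0.004,0,0,0,0.1],[0,-0.001,-0.004,0,0,0,0.05],[0,-0.001,-0.004,0,0,0,0],[0,-0.001,-0.004,0,0,0,0],[0,-0.001,-0.004,0,0,0,0]]}}

```text
time_s: 47.4
tool_pos: [0.5226, 0.2194, 0.0824]
orientation: [[-0.995, -0.098, 0.024], [-0.101, 0.964, -0.246], [0.001, -0.247, -0.969]]
wrist_force: [-0.7, -0.8, -1.8]
finger_gap: 0.111
```

```bash
python3 -c "
from m import *
face('s29')"
```

```text
[-11.6 177.   82.4] [-0.7 -0.8 -1.8] 47.4
1181 [[-0.0562, 0.1539, 0.0216], [-0.0146, 0.1649, 0.0585], [0.0303, 0.1773, 0.1026]]
marble normal [ 0.001 -0.968  0.251] lean past upright 14.556080493895474 ctr [-0.0136  0.1651  0.0588]
```

View pics/s29.png

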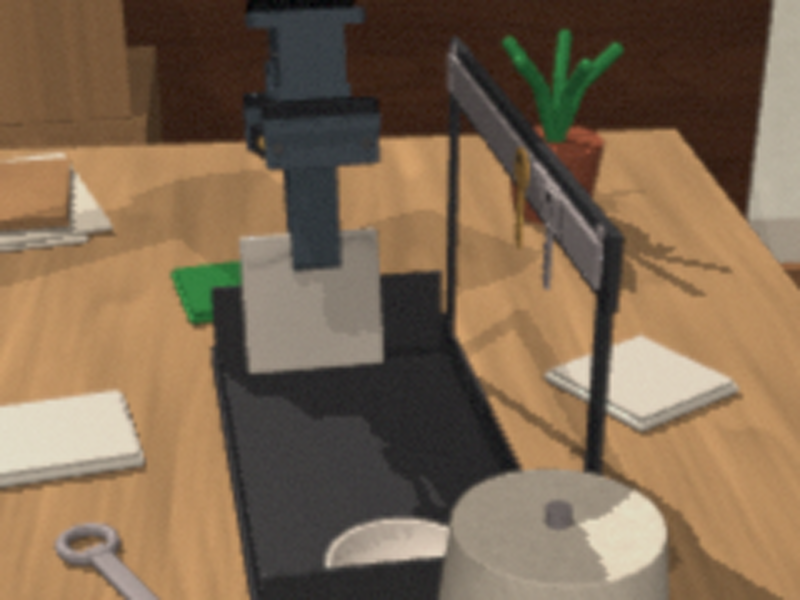

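Gripped (10 mm opening) and the pose is unchanged. The plan is to lift, carry the coaster inward while tilting it to about 45°, set its foot on the floor near the middle of the tray, then open so that it settles onto the lower finger.

```bash
python3 -c "
from pose import *
rel(8,78,-45,x=-12)"
```

```text
shift [ 0.0161 -0.1683 -0.0044] turn [-0.679 -0.068 -0.003] |deg| 30.713422985507112
```

Emit:
{"name": "carry_out", "arguments": {"steps": [[0,0,0.01,0,0,0,0],[0.001,-0.01,0.02,0,0,0,0],[0.003,-0.03,0.025,-0.07,-0.007,0,0],[0.005,-0.052,0.025,-0.16,-0.016,0,0],[0.007,-0.074,0.022,-0.26,-0.026,-0.001,0],[0.009,-0.097,0.018,-0.36,-0.036,-0.001,0],[0.011,-0.12,0.012,-0.46,-0.046,-0.002,0],[0.014,-0.145,0.006,-0.57,-0.057,-0.002,0],[0.016,-0.168,0.0,-0.679,-0.068,-0.003,0],[0.016,-0.168,0.0,-0.679,-0.068,-0.003,0]]}}

```text
time_s: 48.28
tool_pos: [0.5377, 0.0487, 0.0814]
orientation: [[-0.995, -0.071, 0.066], [-0.097, 0.699, -0.709], [0.004, -0.712, -0.703]]
wrist_force: [-1.9, -0.2, -2.8]
finger_gap: 0.11
```

```bash
python3 -c "
from pose import *
from m import face
face('s30',(130,370,180,500))
s=state();print(s['wrist_force'],s['finger_gap'],s['joint_positions'].round(2))
rel(8,78,-45,x=-12)"
```

```text
[-13.3   5.6  81.4] [-1.9 -0.2 -2.8] 48.2833
[-0.34729993  0.31618693 -1.69677057] 0.10778295219102713 [ 0.43  0.76  1.62 -0.8   1.21 -0.78]
shift [ 0.0007  0.0007 -0.0038] turn [ 0.002 -0.004  0.001] |deg| 0.19214673365284335
```

View pics/s30.png

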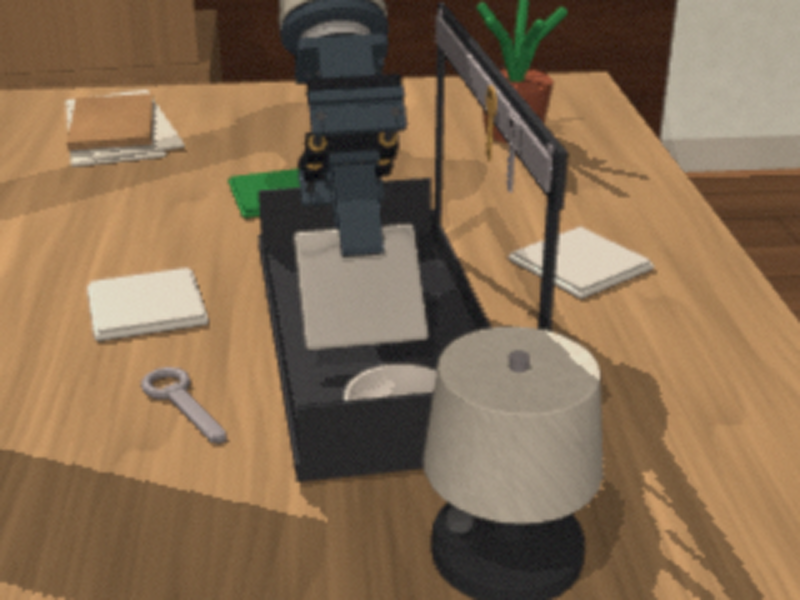

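The coaster is held at about 45°, marble up, with its foot just in front of the dish. I'll check the dish gap, then lower.

```bash
python3 -c "
from h import *
for n in ['side','scene']:
    px,P=cloud(n);Q=torack(P);hsv=cv2.cvtColor(px,cv2.COLOR_RGB2HSV)
    m=(Q[...,0]>-.08)&(Q[...,0]<.04)&(Q[...,1]<0)&(Q[...,1]>-.175)&(Q[...,2]>.013)&(Q[...,2]<.034)&(px.min(-1)>110)
    q=Q[m]; 
    print(n,len(q),np.percentile(q,[1,50,99],axis=0).round(3).tolist())
    m2=(abs(Q[...,0]+.013)<.045)&(Q[...,1]<.08)&(Q[...,1]>-.08)&(Q[...,2]>.034)&(Q[...,2]<.09)&(px.min(-1)>100)
    q=Q[m2]; 
    if len(q)>50:
        c=q.mean(0);v=np.linalg.svd(q-c,full_matrices=False)[2][2];v*=np.sign(v[2]); print('marble plane',v.round(3),c.round(3),np.percentile(q,[1,99],axis=0).round(3).tolist())
"
```

```text
side 407 [[-0.056, -0.12, 0.019], [-0.005, -0.098, 0.027], [0.028, -0.045, 0.034]]
marble plane [ 0.002 -0.704  0.71 ] [-0.013 -0.022  0.061] [[-0.057, -0.049, 0.035], [0.031, 0.009, 0.089]]
scene 1235 [[-0.026, -0.166, 0.014], [-0.001, -0.127, 0.022], [0.037, -0.087, 0.034]]
marble plane [ 0.001 -0.705  0.709] [-0.003 -0.02   0.063] [[-0.057, -0.046, 0.036], [0.032, 0.008, 0.089]]
```

Emit:
{"name": "carry_out", "arguments": {"steps": [[0,0.002,-0.002,0,0,0,0],[0,0.004,-0.004,0,0,0,0],[0,0.005,-0.006,0,0,0,0],[0,0.005,-0.008,0,0,0,0],[0,0.005,-0.01,0,0,0,0],[0,0.005,-0.011,0,0,0,0],[0,0.005,-0.012,0,0,0,0],[0,0.005,-0.013,0,0,0,0],[0,0.005,-0.013,0,0,0,0],[0,0.005,-0.013,0,0,0,0]]}}

```text
time_s: 49.27
tool_pos: [0.5386, 0.0564, 0.0694]
orientation: [[-0.995, -0.07, 0.069], [-0.098, 0.704, -0.704], [0.0, -0.707, -0.707]]
wrist_force: [0.3, 0.1, -2.2]
finger_gap: 0.104
```

Emit:
{"name": "carry_out", "arguments": {"steps": [[0,0,-0.001,0,0,0,0],[0,0,-0.002,0,0,0,0],[0,0,-0.0025,0,0,0,0],[0,0,-0.003,0,0,0,0],[0,0,-0.0035,0,0,0,0],[0,0,-0.004,0,0,0,0],[0,0,-0.0045,0,0,0,0],[0,0,-0.0045,0,0,0,0],[0,0,-0.0045,0,0,0,0],[0,0,-0.0045,0,0,0,0]]}}

```text
time_s: 50.1
tool_pos: [0.5386, 0.0564, 0.0649]
orientation: [[-0.995, -0.069, 0.069], [-0.098, 0.704, -0.704], [0.0, -0.707, -0.707]]
wrist_force: [0.5, 0.4, -1.8]
finger_gap: 0.11
```

```bash
cat > mp.py <<'E'
from h import *
def mp(n='side',tag=None):
    s=state(); print(torack(s['tool_pos']).round(4)*1000,s['wrist_force'].round(1),s['finger_gap'],s['time_s'])
    px,P=cloud(n);Q=torack(P)
    if tag: cv2.imwrite(f'pics/{tag}.png',cv2.resize(px[130:370,180:500,::-1],(800,600)))
    m2=(abs(Q[...,0]+.013)<.045)&(Q[...,1]<.1)&(Q[...,1]>-.06)&(Q[...,2]>.012)&(Q[...,2]<.09)&(px.min(-1)>100)
    q=Q[m2]
    c=np.median(q,0); r=q-c
    for _ in range(3):
        c=q.mean(0);v=np.linalg.svd(q-c,full_matrices=False)[2][2];v*=np.sign(v[2]); q=q[abs((q-c)@v)<.004]
    print('marble plane',v.round(3),'tilt',np.degrees(np.arccos(v[2])).round(1),c.round(4),np.percentile(q,[0.5,99.5],axis=0).round(4).tolist())
E
python3 -c "
from mp import *
mp()"
```

```text
[-11.5  13.2  64.9] [ 0.5  0.4 -1.8] 0.1100752161943776 50.1
marble plane [-0.003 -0.706  0.708] tilt 44.9 [-0.0135 -0.0122  0.0472] [[-0.0575, -0.0435, 0.0152], [0.0316, 0.0266, 0.0849]]
```

The foot is about 1–2 mm above the floor. Lower that, then open gradually.

Emit:
{"name": "carry_out", "arguments": {"steps": [[0,0,-0.0007,0,0,0,0],[0,0,-0.0013,0,0,0,0],[0,0,-0.0015,0,0,0,0],[0,0,-0.0015,0,0,0,0.1],[0,0,-0.0015,0,0,0,0.14],[0,0,-0.0015,0,0,0,0.18],[0,0,-0.0015,0,0,0,0.22],[0,0,-0.0015,0,0,0,0.26],[0,0,-0.0015,0,0,0,0.3],[0,0,-0.0015,0,0,0,0.34]]}}

```text
time_s: 50.98
tool_pos: [0.5386, 0.0564, 0.0635]
orientation: [[-0.995, -0.069, 0.069], [-0.098, 0.704, -0.704], [0.0, -0.707, -0.707]]
wrist_force: [-0.1, 0.2, -0.5]
finger_gap: 0.336
```

```bash
python3 -c "
from mp import *
mp('side','s31')"
```

```text
[-11.5  13.2  63.5] [-0.1  0.2 -0.5] 0.33568368442885244 50.9833
marble plane [ 0.    -0.625  0.78 ] tilt 38.7 [-0.0139 -0.0083  0.043 ] [[-0.0576, -0.0429, 0.0144], [0.0316, 0.0332, 0.076]]
```

View pics/s31.png

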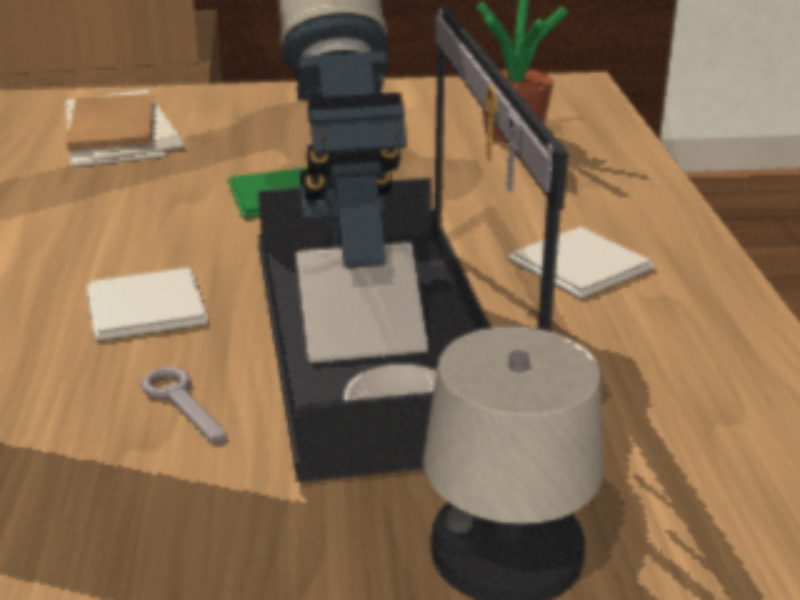

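The coaster is following the lower finger down (38.7°). Keep opening slowly.

Emit:
{"name": "carry_out", "arguments": {"steps": [[0,0,0,0,0,0,0.38],[0,0,0,0,0,0,0.42],[0,0,0,0,0,0,0.46],[0,0,0,0,0,0,0.5],[0,0,0,0,0,0,0.54],[0,0,0,0,0,0,0.58],[0,0,0,0,0,0,0.62],[0,0,0,0,0,0,0.66],[0,0,0,0,0,0,0.7],[0,0,0,0,0,0,0.74]]}}

```text
time_s: 51.87
tool_pos: [0.5386, 0.0564, 0.0634]
orientation: [[-0.995, -0.069, 0.069], [-0.098, 0.704, -0.704], [0.0, -0.707, -0.707]]
wrist_force: [-0.6, -0.9, -0.7]
finger_gap: 0.732
```

```bash
python3 -c "
from mp import *
mp('side','s32')"
```

```text
[-11.5  13.2  63.4] [-0.6 -0.9 -0.7] 0.7320219049682486 51.8667
marble plane [-0.001 -0.452  0.892] tilt 26.9 [-0.0144 -0.0024  0.0371] [[-0.0576, -0.0421, 0.0153], [0.0315, 0.0451, 0.0609]]
```

Emit:
{"name": "carry_out", "arguments": {"steps": [[0,0,0,0,0,0,0.78],[0,0,0,0,0,0,0.82],[0,0,0,0,0,0,0.86],[0,0,0,0,0,0,0.9],[0,0,0,0,0,0,0.94],[0,0,0,0,0,0,0.98],[0,0,0,0,0,0,1.0],[0,0,0,0,0,0,1.0],[0,0,0,0,0,0,1.0],[0,0,0,0,0,0,1.0]]}}

```text
time_s: 52.75
tool_pos: [0.5386, 0.0564, 0.0634]
orientation: [[-0.995, -0.069, 0.069], [-0.098, 0.704, -0.704], [0.0, -0.707, -0.707]]
wrist_force: [-0.0, -0.5, -0.7]
finger_gap: 0.999
```

```bash
python3 -c "
from mp import *
mp('side','s33')"
```

```text
[-11.5  13.2  63.4] [-0.  -0.5 -0.7] 0.9993743048704489 52.75
marble plane [-0.001 -0.322  0.947] tilt 18.8 [-0.0158  0.0001  0.0318] [[-0.0577, -0.0412, 0.0153], [0.0315, 0.0516, 0.0496]]
```

View pics/s33.png

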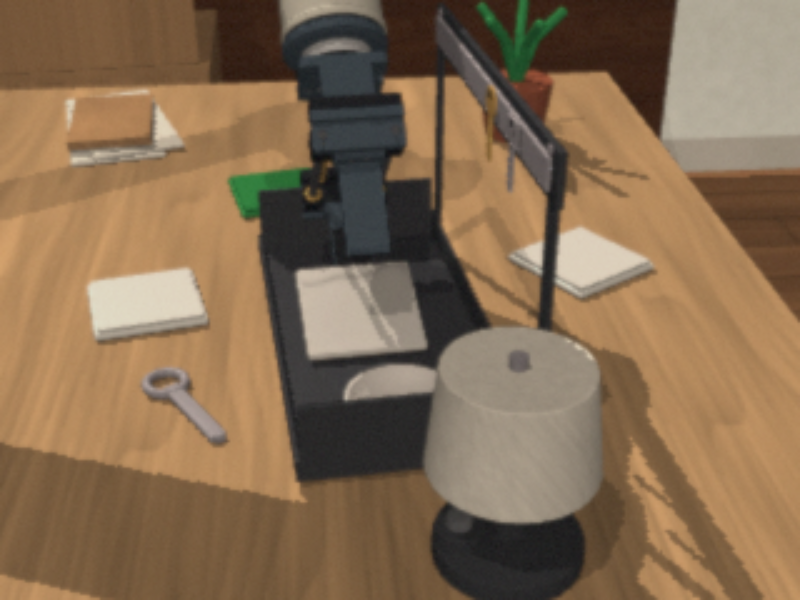

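At 18.8°, resting on the lower fingertip. Lower the tip further so the last drop is only a few degrees.

Emit:
{"name": "carry_out", "arguments": {"steps": [[0,0.0005,-0.001,0,0,0,1],[0,0.001,-0.002,0,0,0,1],[0,0.0015,-0.003,0,0,0,1],[0,0.002,-0.004,0,0,0,1],[0,0.002,-0.005,0,0,0,1],[-0.0001,0.002,-0.006,0,0,0,1],[-0.0001,0.002,-0.007,0,0,0,1],[-0.0001,0.002,-0.008,0,0,0,1],[-0.0001,0.002,-0.009,0,0,0,1],[-0.0001,0.002,-0.009,0,0,0,1]]}}

```text
time_s: 53.63
tool_pos: [0.5385, 0.0584, 0.0542]
orientation: [[-0.995, -0.07, 0.069], [-0.098, 0.704, -0.704], [0.001, -0.707, -0.707]]
wrist_force: [-0.0, 1.1, -0.6]
finger_gap: 1.004
```

```bash
python3 -c "
from mp import *
mp('side','s34')"
```

```text
[-11.5  15.2  54.2] [-0.   1.1 -0.6] 1.0038767482109427 53.6333
marble plane [-0.001 -0.216  0.976] tilt 12.5 [-0.0194 -0.0021  0.0272] [[-0.0576, -0.0424, 0.0157], [0.0312, 0.0541, 0.0399]]
```

12.5°. A little lower, then slide the finger out towards the cheek and rise.

Emit:
{"name": "carry_out", "arguments": {"steps": [[0,0,-0.001,0,0,0,1],[0,0,-0.002,0,0,0,1],[0,0,-0.003,0,0,0,1],[0,0,-0.0035,0,0,0,1],[-0.0004,0.004,-0.0035,0,0,0,1],[-0.0008,0.008,-0.0035,0,0,0,1],[-0.0011,0.011,-0.0035,0,0,0,1],[-0.0013,0.013,-0.0035,0,0,0,1],[-0.0013,0.013,-0.0035,0,0,0,1],[-0.0013,0.013,-0.0035,0,0,0,1]]}}

```text
time_s: 54.52
tool_pos: [0.5373, 0.0716, 0.051]
orientation: [[-0.995, -0.07, 0.069], [-0.098, 0.704, -0.704], [0.0, -0.707, -0.707]]
wrist_force: [-0.2, 0.1, 0.2]
finger_gap: 1.002
```

```bash
python3 -c "
from mp import *
mp('side','s35')"
```

```text
[-11.4  28.5  51. ] [-0.2  0.1  0.2] 1.0022813488212359 54.5167
marble plane [-0.001 -0.008  1.   ] tilt 0.4 [-0.0178 -0.0008  0.0197] [[-0.0577, -0.0413, 0.0159], [0.031, 0.0572, 0.0222]]
```

View pics/s35.png

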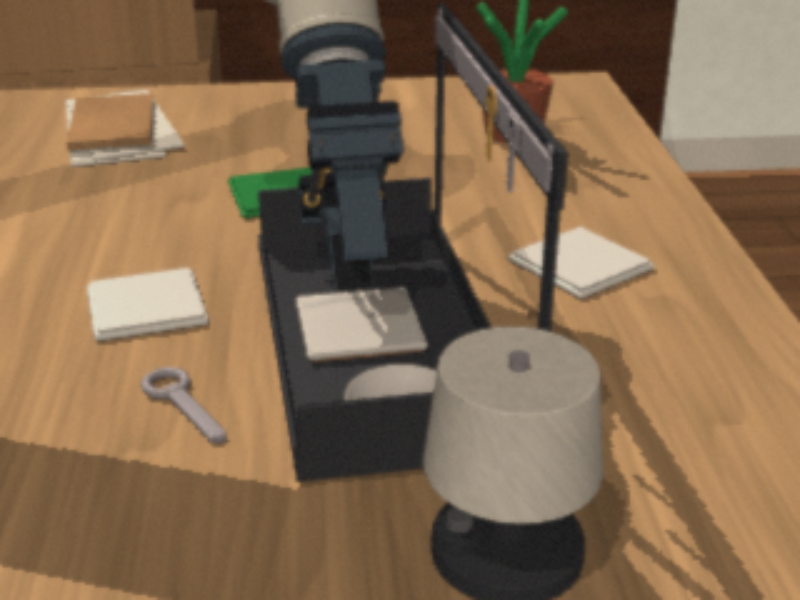

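It lies flat, marble up (0.4° tilt), inside the tray. Raise straight up, clear of everything.

Emit:
{"name": "carry_out", "arguments": {"steps": [[-0.0002,0.002,0.005,0,0,0,1],[-0.0002,0.002,0.02,0,0,0,1],[-0.0002,0.002,0.05,0,0,0,1],[-0.0002,0.002,0.08,0,0,0,1],[-0.0002,0.002,0.11,0,0,0,1],[-0.0002,0.002,0.13,0,0,0,1],[-0.0002,0.002,0.13,0,0,0,1],[-0.0002,0.002,0.13,0,0,0,1],[-0.0002,0.002,0.13,0,0,0,1],[-0.0002,0.002,0.13,0,0,0,1]]}}

```text
time_s: 55.4
tool_pos: [0.5366, 0.0732, 0.1805]
orientation: [[-0.995, -0.07, 0.068], [-0.098, 0.703, -0.704], [0.002, -0.707, -0.707]]
wrist_force: [0.0, -0.0, -0.5]
finger_gap: 0.999
```

```bash
python3 -c "
from mp import *
mp('side','s36'); mp('scene')
c=read_camera('scene'); cv2.imwrite('pics/sc36.png',c['pixels'][:,:,::-1])"
```

```text
[-11.9  30.1 180.5] [ 0.  -0.  -0.5] 0.9994176250083964 55.4
marble plane [-0.002 -0.007  1.   ] tilt 0.4 [-0.0132  0.0037  0.0198] [[-0.0576, -0.0416, 0.0158], [0.0314, 0.0585, 0.0221]]
[-11.9  30.2 180.3] [-0.2  0.7 -0.1] 1.0015015086493289 55.45
marble plane [-0.002  0.001  1.   ] tilt 0.1 [0.003  0.0101 0.0212] [[-0.0282, -0.0389, 0.0179], [0.0317, 0.0595, 0.0244]]
```

View pics/sc36.png

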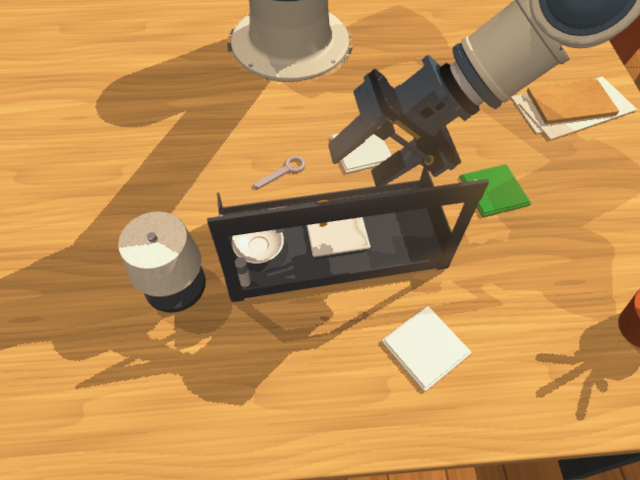

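The scene view shows the coaster flat, marble up, in the tray at about (340,236). The dish (258,243), balm (242,272) and opener (280,172) look unmoved, and the arm is clear. Handing in.

```bash
python3 -c "
from rig import *
print(close_job())"
```

```text
the job is handed in; nothing more can be done
None
```

The coaster now lies flat in the tray, marble up and cork down, and the job is handed in at about 55 s of the 72 s. I can't rule out that one of the earlier slips broke the slap limit.

**How it went:** I slid the coaster to the left cheek and tipped it up with the flanks of the slightly open fingers, turning the tool along with it. It ended up leaning on the cheek about 14° past upright. I then pinched its top, carried it inward, set its foot down at about 45° and opened slowly so it settled on the lower finger. The last drop was under 12.5°.

**Last checks:**
- **Coaster:** it was 0.1–0.4° off flat in two views. The marble face was at z ≈ 20–21 mm and the centre at about x −13, y +8 mm in the rack frame.
- **Tipped on edge:** it was measured between 84° and about 104°, held for several seconds.
- **Other things:** the dish, balm and opener look unmoved in the last scene picture. The arm was clear and the force near zero.

**What went wrong or is uncertain:**
- **Slips:** the first five lift attempts slipped and the coaster fell back. Two of those were near 30° and one between 31° and 35°, which is right at the slap limit. I had no direct reading of its angular speed, so I can't confirm it stayed below 12 rad/s.
- **Cheek force:** sideways wrist force, read only between moves, peaked at about 14 N while tipping, against the 20 N limit. The force at the cheek itself was not measured.

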